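Ready the bottle shaker: reseat the clamp knob, load and cap the bottles, start

TASK

The star knob of the bench shaker has been put on cross-threaded: first turn it backwards until it drops into its thread with a click, then screw it forwards until it is tight. Then stand every square sample bottle upright in a nest of the platform, one to a nest, and screw its slack cap clockwise fully tight. Last, throw the lever over to the back to start the shaker; leave the specimen cup and the small round bottle standing where they are.

Things in the scene. Friction and masses are not known exactly. Their poses are not given: they have to be found in the camera images.
- shaker: Low bench shaker fixed to the desk, 190 (x) x 230 (y) mm, 35 mm high to its aluminium platform; origin under its centre on the desk, x pointing to its back (away from the robot). In its frame: nests at x=-55, y=75, 0, -75 mm; star knob's axis at x=45, y=30; the lever's block (70 x 50 x 25 mm high) at x=55, y=-85.
- nest_1 (a point): Centre of the floor of nest 1 of the shaker (axes parallel to the shaker's): a square pocket 51 mm inside, walls 4 mm thick and 12 mm high, floor on the platform 35 mm over the desk. Any bottle fits any nest, in any quarter turn.
- nest_2 (a point): Centre of the floor of nest 2 of the shaker (axes parallel to the shaker's): a square pocket 51 mm inside, walls 4 mm thick and 12 mm high, floor on the platform 35 mm over the desk. Any bottle fits any nest, in any quarter turn.
- nest_3 (a point): Centre of the floor of nest 3 of the shaker (axes parallel to the shaker's): a square pocket 51 mm inside, walls 4 mm thick and 12 mm high, floor on the platform 35 mm over the desk. Any bottle fits any nest, in any quarter turn.
- knob_grip (a point): Middle of the black six-lobed star knob on its vertical axis, 67 mm over the desk at the start: 50 mm across lobes, 45 mm across the flats, lobes 24 mm tall (12 mm up and down from here). Turns with the knob; lobes point at 30, 90, 150.. deg in this frame's xy plane, so fingers closing along its x axis, or 60 or 120 deg from it, bear on pairs of lobes.
- knob (a joint): Turn of the star knob, rad, growing clockwise from above (forwards). Range -1.7 to 2.6, friction 0.04 N m. It starts between -0.1 and 0.6, lying on top of the thread, where it jams at about 0.9. Turned back beyond about -1.1 and let go of, it drops 8 mm with a click. Then, turned forwards, it runs in the thread to its stop at 2.6: tight.
- knob_drop (a joint): How far the star knob has dropped, in m: 0 while it lies on top of the thread, 0.008 when it has clicked down (point knob_grip is then about 59 mm over the desk). It is drawn down lightly by a spring and its weight; a closed grip holds it up.
- start (a joint): Black-tipped start lever of the shaker, rad: 0 = off, leaning to the shaker's front; 1.0 = on, leaning to its back; it stays where it is left (friction 0.06 N m).
- start_tip (a point): Centre of the lever's ball tip, 26 mm diameter, 60 mm from its hinge; the hinge lies at x=55, y=-85 mm in the shaker's frame, 57 mm over the desk, along the shaker's y. The tip swings from 29 mm in front of the hinge to 29 mm behind it, highest midway.
- sample_1: Square white plastic sample bottle, 44 x 44 mm, shoulder at 58 mm, 82 mm tall with its round cap, about 0.14 kg, loose and upright on the desk; origin at the centre of its underside. Two or three such bottles are present. (The cup with the wide lid and the small round bottle are not among them.)
- cap_1 (a joint): Turn of the captive screw cap of bottle 1, rad, growing clockwise from above (closing): slack at the start (0.1 to 0.8), 2.0 = tight at its stop, where the dark mark on the cap points along the bottle's x, to the grey rib on the shoulder. Friction 0.04 N m; a loose bottle turns along, one in a nest turns at most about 0.2 rad. The cap cannot come off.
- cap_1_grip (a point): Middle of the round grey cap of bottle 1, on its axis, 73 mm above the bottle's underside: diameter 34 mm, 18 mm tall (9 mm up and down from here).
- sample_2: Square white plastic sample bottle, 44 x 44 mm, shoulder at 58 mm, 82 mm tall with its round cap, about 0.14 kg, loose and upright on the desk; origin at the centre of its underside. Two or three such bottles are present. (The cup with the wide lid and the small round bottle are not among them.)
- cap_2 (a joint): Turn of the captive screw cap of bottle 2, rad, growing clockwise from above (closing): slack at the start (0.1 to 0.8), 2.0 = tight at its stop, where the dark mark on the cap points along the bottle's x, to the grey rib on the shoulder. Friction 0.04 N m; a loose bottle turns along, one in a nest turns at most about 0.2 rad. The cap cannot come off.
- cap_2_grip (a point): Middle of the round grey cap of bottle 2, on its axis, 73 mm above the bottle's underside: diameter 34 mm, 18 mm tall (9 mm up and down from here).
- sample_3: Square white plastic sample bottle, 44 x 44 mm, shoulder at 58 mm, 82 mm tall with its round cap, about 0.14 kg, loose and upright on the desk; origin at the centre of its underside. Two or three such bottles are present. (The cup with the wide lid and the small round bottle are not among them.)
- cap_3 (a joint): Turn of the captive screw cap of bottle 3, rad, growing clockwise from above (closing): slack at the start (0.1 to 0.8), 2.0 = tight at its stop, where the dark mark on the cap points along the bottle's x, to the grey rib on the shoulder. Friction 0.04 N m; a loose bottle turns along, one in a nest turns at most about 0.2 rad. The cap cannot come off.
- cap_3_grip (a point): Middle of the round grey cap of bottle 3, on its axis, 73 mm above the bottle's underside: diameter 34 mm, 18 mm tall (9 mm up and down from here).
- specimen_cup: Bystander: closed specimen cup, 61 mm across and 62 mm tall, loose among the bottles; origin at the centre of its underside. Leave it standing where it is.
- reagent: Bystander: small round reagent bottle, 33 mm across, 65 mm tall, loose at the back; origin at the centre of its underside. Leave it standing where it is.

How it is judged:
On the way, in this order (a step that is already met when the one before it is completed fails the run):
1. the knob has been turned back and has clicked down (value of joint knob_drop above 0.006 m and value of joint knob below 0 rad), for 0.2 s.
2. the knob is screwed forwards, tight, in its thread (value of joint knob above 2.4 rad and value of joint knob_drop above 0.006 m), for 0.2 s.
3. every bottle stands in a nest with its cap tight ((distance between sample_1 and nest_1 below 0.009 m or distance between sample_1 and nest_2 below 0.009 m or distance between sample_1 and nest_3 below 0.009 m) and angle between each of sample_1, sample_2, sample_3's own z axis and vertical below 0.1 rad and value of joint each of cap_1, cap_2, cap_3 above 1.8 rad and (distance between sample_2 and nest_1 below 0.009 m or distance between sample_2 and nest_2 below 0.009 m or distance between sample_2 and nest_3 below 0.009 m) and (distance between sample_3 and nest_1 below 0.009 m or distance between sample_3 and nest_2 below 0.009 m or distance between sample_3 and nest_3 below 0.009 m)), for 0.2 s.
4. the lever is thrown over to the back (value of joint start above 0.85 rad), for 0.1 s.
At the end, for the whole second after the job is handed in: The star knob is down in its thread (dropped more than 6 mm) and turned to 2.4 rad or more of 2.6; every bottle present stands upright (within 0.1 rad) and at rest with its origin within 9 mm of the floor centre of a nest, its cap at 1.8 rad or more of 2.0; the lever is at 0.85 rad or more of 1.0 (all of step 2 and all of step 3 and value of joint start above 0.85 rad and linear speed of each of sample_1, sample_2, sample_3 below 0.02 m/s); the robot touches nothing.
It fails at once if the specimen cup is shoved away or knocked over (distance of specimen_cup from where it was at the start of the episode above 0.06 m or angle between specimen_cup's own z axis and vertical above 0.6 rad).
It fails at once if the small round bottle is shoved away or knocked over (distance of reagent from where it was at the start of the episode above 0.06 m or angle between reagent's own z axis and vertical above 0.6 rad).
Of sample_1, sample_2, sample_3 only 2 to 3 are there at a start; the rules pass over those that are not, and their reading is None.
At some moment in a run one of sample_1, sample_2, sample_3 may be knocked a few centimetres aside while the robot is not near it.
Once in a run the grip may slacken for a moment while it holds something.
It also fails if it takes over 210 s, if anything falls off the work surface, if the arm or the gripper's body presses on something with over 40 N, if the wrist force passes 120 N, or if a joint passes its speed limit or range.

ROBOT

A 6-joint arm with a two-finger parallel gripper is mounted at the origin on a cart in front of the work surface, level with it; the furniture and walls round the work are solid. World frame = base frame: x ahead of the robot, y to its left, z up, the work surface at z = 0. Lengths are in m, angles in rad, forces in N, time in s.
With the tool pointing down it reaches from about 0.3 to 0.75 m from the base axis. Payload 8.5 kg.
Tool frame: the origin (TCP) lies midway between the tips of the shut fingers; the grasp point (between the pads) lies robot.hold_point_z behind it (robot.hold_point_z is the distance from the TCP to the grasp point, in m); z points along the fingers, y is the direction in which the jaws open and shut (so a half turn about z gives the same grasp; the last joint's range is limited). The gripper opens to 88 mm and grips with 3 to 60 N. Pads are 18 mm wide; open, the fingers measure 123 mm over their backs; the gripper's body (75 mm by 187 mm) begins 45 mm behind the grasp point.
Start: joints at [-1.488, 0.381, 1.297, -0, 1.464, -0.215], TCP at [0.161, -0.526, 0.239] pointing down, gripper open.
Joint ranges: [-3.11, 3.11], [-0.89, 2.33], [0.22, 2.48], [-1.42, 4.56], [0.17, 2.85], [-2.88, 2.88]. Speed limits (rad/s): [2.39, 2.39, 3.14, 3.14, 3.14, 3.14].

INTERFACE

Orientations are given as a unit quaternion [x, y, z, w].
In Python, from rig import robot, cams, ticket gives the robot as it stands. The module is installed in compiled form; this text tells all that it offers.
- The arm moves only by the tool jog_arm, never from a script. Its argument "deltas" is a list of rows, each a list of 3 entries, a list of its own where there are three numbers: the shift along the tool's x, y, z in m, then the turn about the tool's z in degrees, then the opening, from 0 (shut) to 1 (fully open). A call has 1 to 12 rows; each row is the pose to reach, as a shift and turn from the pose measured when the call began, along the tool's axes at that moment; what a row does not reach only later rows make up. A row lasts 1/8 s, in which the tool goes at most 62.5 mm and 10.7 degrees, less where a joint would pass 70% of its speed; a pose out of reach is approached as far as the arm can. A call with a gripper value outside its range is refused whole. The fingers move at their own pace and stop on an object; "newtons" is the grip in N (left out, the last holds). Time passes only in rows, so rows that repeat a pose let the fingers close. It gives the time, the measured TCP pose, the force and the opening at its end, in the units of the state.
- robot.state(): the state, without advancing time (a new reading comes with each control period).
- cams.get_image(name): name is "side" or "top"; returns a dict with "img" (420x560x3 uint8, red, green, blue), "depth" (420x560 float32, m along the optical axis (not along the pixel's ray), 0 where there is no reading), "intrinsics" (3x3 intrinsics, pixels), "R" (3x3) and "t" (3): a world point X has camera coordinates R X + t. Camera axes: x right, y down, z forward; pixel columns grow to the right and rows downward; lengths in m; the calibration is good to about 2 mm. A picture is of the moment at which its call begins.
- ticket.hand_in(): hands the job in, once; it reports no verdict.
The state is a dict: "time": time; "qpos": joint angles; "joint_velocities": joint speeds; "tau": joint torques, N m; "tool_pos": TCP position; "eef_rot": TCP orientation; "force": force on the tool from outside, world axes, zero at the start; "moment": the same for the moment, N m; "gripper_width": opening from 0.0 (shut) to 1.0 (fully open).
Only numpy, scipy, OpenCV 4.12 (cv2) and the standard library are available. Lean on these libraries where they do the work, as an engineer would, in place of code of your own. Each camera call takes 0.05 s, during which the arm holds its last target.

## Working session

There is one attempt and no reset: what is moved stays moved. The work goes in short steps, Python scripts to look and compute and a tool call to move; the robot and the scene stay as the last step left them, time stands still between calls to the robot, and variables do not carry over. Pictures are saved under pics/ and viewed, and the job is handed in when it is done.

Besides the shell and the picture viewer there is one more tool, called as name(argument=value, ...), one argument or row to a line, values as JSON. jog_arm: Moves the arm, as the interface text tells. Its arguments: {"type":"object","properties":{"deltas":{"type":"array","items":{"type":"array"}},"newtons":{"type":"number"}},"required":["deltas"]}

```bash
mkdir -p pics; ls
python3 - <<'E'
from rig import robot,cams
import cv2,numpy as np
s=robot.state()
for k,v in s.items(): print(k,np.round(v,3))
print(robot.hold_point_z)
for n in ("side","top"):
    c=cams.get_image(n); cv2.imwrite(f"pics/{n}0.png",c["img"][:,:,::-1])
    R,t=np.array(c["R"]),np.array(c["t"]); print(n,c["intrinsics"],R,t,-R.T@t)
E
```

```text
pics
time 0.0
qpos [-1.488  0.381  1.298 -0.     1.464 -0.215]
joint_velocities [-0.001 -0.002 -0.     0.001 -0.001 -0.   ]
tau [-3.0000e-03 -4.3793e+01 -2.2456e+01  7.1000e-02  3.5000e-02 -0.0000e+00]
tool_pos [ 0.161 -0.526  0.238]
eef_rot [ 0.989  0.148  0.    -0.001]
force [ 0.365 -0.075 -0.325]
moment [ 0.038 -0.007  0.039]
gripper_width 1.001
0.0187
side [[402.91746699   0.         271.06760933]
 [  0.         402.91746699 211.56119386]
 [  0.           0.           1.        ]] [[ 0.99963882  0.00943757 -0.02516252]
 [-0.01842472 -0.44094276 -0.89734609]
 [-0.019564    0.89748561 -0.44060962]] [-0.549086    0.15603697  0.90539641] [ 0.5694758  -0.73859484  0.52512915]
top [[427.81273558   0.         279.07400027]
 [  0.         427.81273558 211.87273538]
 [  0.           0.           1.        ]] [[ 0.13259546 -0.99115704  0.00511447]
 [-0.96575147 -0.13035439 -0.22434756]
 [ 0.22303036  0.02480816 -0.97449577]] [0.03743779 0.57687032 0.96636137] [0.33662135 0.08833066 1.07094304]
```

View pics/side0.png

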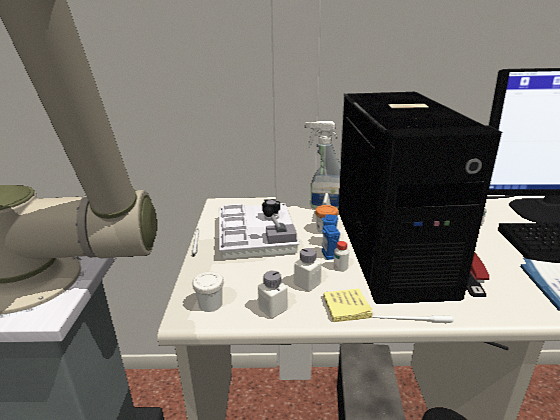

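View pics/top0.png

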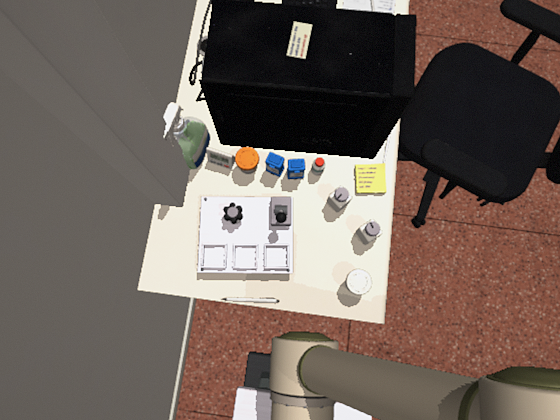

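```bash
cat > h.py <<'E'
from rig import robot,cams
import cv2,numpy as np
def shot(n):
    c=cams.get_image(n); return c
def cloud(c):
    d=c["depth"];K=np.array(c["intrinsics"]);v,u=np.mgrid[:420,:560]
    P=np.stack([(u-K[0,2])/K[0,0]*d,(v-K[1,2])/K[1,1]*d,d],-1)
    return (P-np.array(c["t"]))@np.array(c["R"])
def proj(c,X):
    K=np.array(c["intrinsics"]);p=np.array(c["R"])@np.array(X)+np.array(c["t"]);p=K@p;return p[:2]/p[2]
def crop(c,u0,v0,u1,v1,s,name):
    cv2.imwrite(name,cv2.resize(c["img"][v0:v1,u0:u1,::-1],None,fx=s,fy=s,interpolation=cv2.INTER_CUBIC))
def ortho(c,x0,x1,y0,y1,z,ppm=2000):
    # image: up=+x, left=+y
    W=int((y1-y0)*ppm);H=int((x1-x0)*ppm)
    w=np.float32([proj(c,[x1,y1,z]),proj(c,[x1,y0,z]),proj(c,[x0,y0,z]),proj(c,[x0,y1,z])])
    M=cv2.getPerspectiveTransform(w,np.float32([[0,0],[W,0],[W,H],[0,H]]))
    return cv2.warpPerspective(c["img"][:,:,::-1],M,(W,H),flags=cv2.INTER_CUBIC)
E
python3 - <<'E'
from h import *
c=shot("top");P=cloud(c)
for n,(u,v) in dict(b1=(340,195),b2=(372,230),cup=(358,280),reag=(319,162),knob=(233,212),lever=(281,215),plat=(250,235),desk=(320,260),cor=(205,199)).items():
    print(n,P[v,u].round(3))
crop(c,190,140,410,310,3.6,"pics/topc.png")
s=shot("side");crop(s,180,180,380,330,4,"pics/sidec.png")
E
```

```text
b1 [ 0.622 -0.025  0.086]
b2 [ 0.549 -0.109  0.082]
cup [ 0.43  -0.09   0.066]
reag [0.707 0.033 0.063]
knob [0.548 0.222 0.083]
lever [0.546 0.107 0.126]
plat [0.506 0.177 0.038]
desk [ 0.473 -0.002  0.   ]
cor [0.582 0.303 0.035]
```

View pics/topc.png

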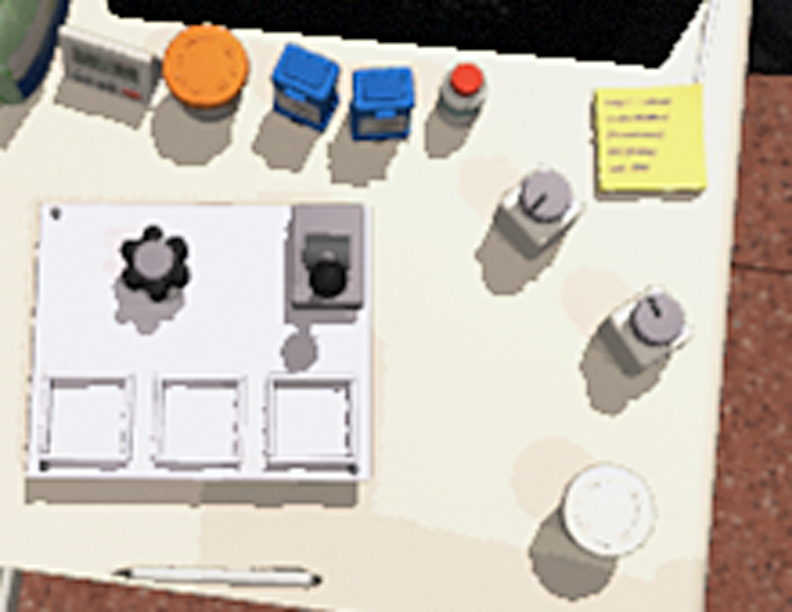

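View pics/sidec.png

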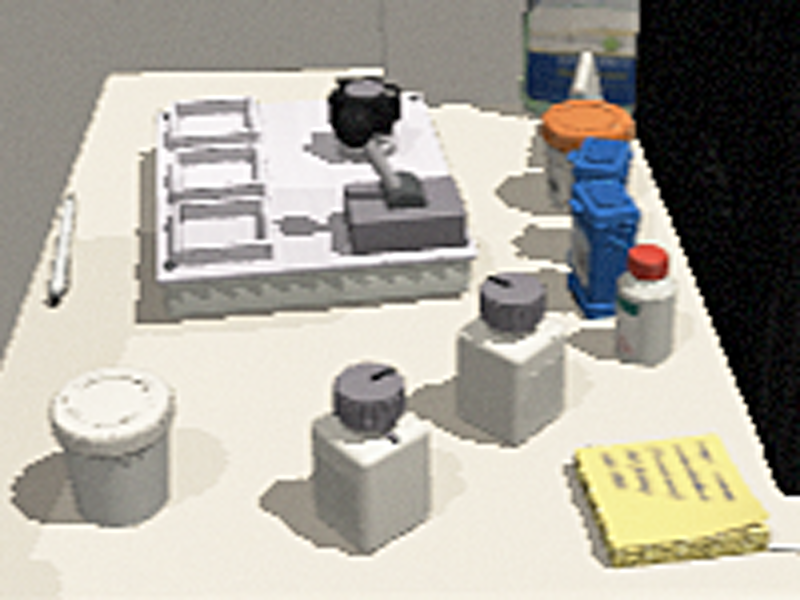

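```bash
cat >> h.py <<'E'
def rect(m):
    pts=m.astype(np.float32)*1000; r=cv2.minAreaRect(pts); return r
E
python3 - <<'E'
from h import *
c=shot("top");P=cloud(c);Q=P.reshape(-1,3)
sel=lambda x0,x1,y0,y1,z0,z1:Q[(Q[:,0]>x0)&(Q[:,0]<x1)&(Q[:,1]>y0)&(Q[:,1]<y1)&(Q[:,2]>z0)&(Q[:,2]<z1)]
p=sel(.33,.62,.02,.35,.030,.042);print("plat",rect(p[:,:2]),len(p),np.percentile(p[:,2],[5,50,95]))
p=sel(.33,.5,.02,.35,.043,.055);print("nests",rect(p[:,:2]),len(p))
p=sel(.5,.62,.15,.3,.07,.1);print("knob",rect(p[:,:2]),p.mean(0),cv2.minEnclosingCircle((p[:,:2]*1000).astype(np.float32)),p[:,2].max())
p=sel(.5,.64,.05,.15,.1,.15);print("ball",p.mean(0),len(p))
for nm,(x,y) in dict(b1=(.622,-.025),b2=(.549,-.109)).items():
    p=sel(x-.05,x+.05,y-.05,y+.05,.075,.1);print(nm,"cap",p[:,:2].mean(0),p[:,2].mean(),len(p),cv2.minEnclosingCircle((p[:,:2]*1000).astype(np.float32)))
    p=sel(x-.05,x+.05,y-.05,y+.05,.05,.066);print("  sh",rect(p[:,:2]),len(p))
for n,(x,y,z) in dict(cup=(.43,-.09,.066),reag=(.707,.033,.063)).items():
    p=sel(x-.05,x+.05,y-.05,y+.05,.045,.1);print(n,cv2.minEnclosingCircle((p[:,:2]*1000).astype(np.float32)))
cv2.imwrite("pics/o35.png",ortho(c,.36,.62,.03,.32,.035,2000))
cv2.imwrite("pics/oc.png",ortho(c,.48,.68,-.16,.04,.082,3000))
cv2.imwrite("pics/ok.png",ortho(c,.49,.61,.08,.28,.079,3500))
E
```

```text
plat ((509.50836181640625, 188.86647033691406), (191.18821716308594, 227.76522827148438), 7.240567684173584) 5686 [0.03304997 0.03615534 0.03934933]
nests ((454.8734436035156, 181.72305297851562), (58.75185012817383, 207.34567260742188), 7.507561206817627) 476
knob ((549.4860229492188, 222.52381896972656), (48.02656936645508, 43.27413558959961), 10.253181457519531) [0.54885976 0.22223694 0.07999164] ((549.47119140625, 222.8384552001953), 24.227947235107422) 0.08651876466564408
ball [0.54381181 0.10673725 0.11913155] 97
b1 cap [ 0.62793485 -0.029603  ] 0.08298260253954777 159 ((628.6910400390625, -30.260391235351562), 17.30362319946289)
  sh ((627.9920043945312, -29.301959991455078), (44.240638732910156, 43.169132232666016), 50.14626693725586) 151
b2 cap [ 0.55403129 -0.11018352] 0.08286383006396562 165 ((554.5806274414062, -110.54475402832031), 17.374536514282227)
  sh ((553.9639282226562, -110.319091796875), (43.61359405517578, 43.72003173828125), 40.39029312133789) 155
cup ((427.9494323730469, -92.70110321044922), 29.920446395874023)
reag ((711.6492309570312, 32.23155212402344), 62.52097702026367)
```

View pics/o35.png

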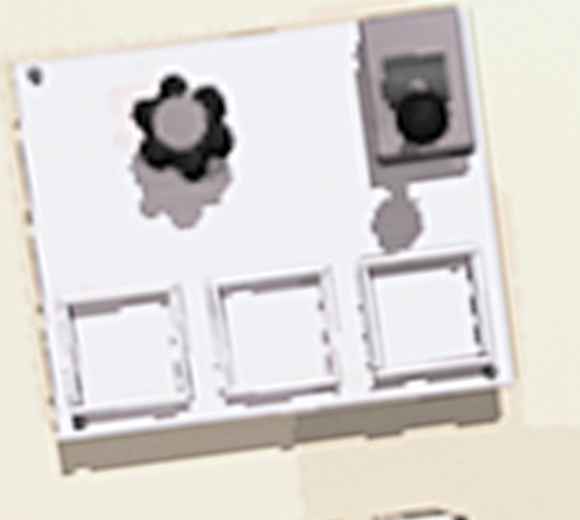

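View pics/oc.png

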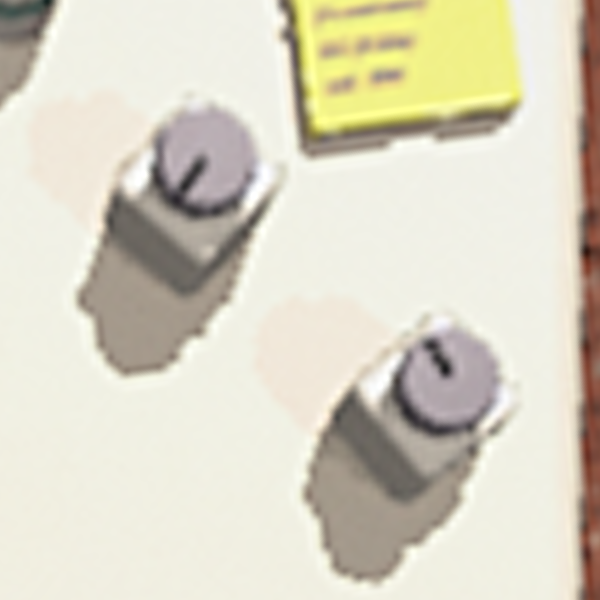

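View pics/ok.png

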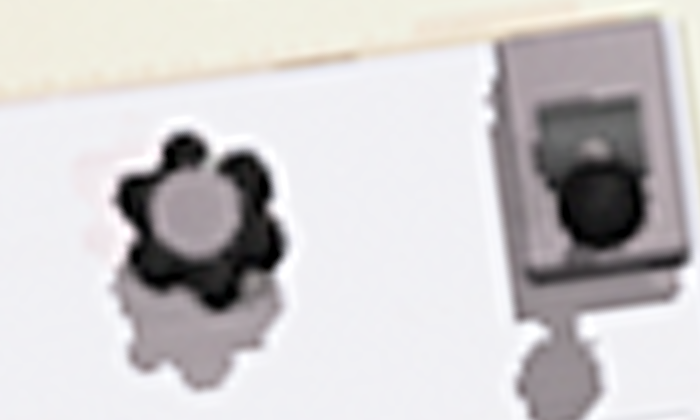

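```bash
cat >> h.py <<'E'
from scipy.spatial.transform import Rotation as Ro
def go(*targets):
    s=robot.state();R=Ro.from_quat(s["eef_rot"]).as_matrix();p=np.array(s["tool_pos"])
    psi=np.degrees(np.arctan2(R[1,0],R[0,0]))
    print("t",round(s["time"],2),"p",p.round(4),"psi",psi.round(2),"tilt",np.degrees(np.arccos(-R[2,2])).round(2),"q6",np.degrees(s["qpos"][5]).round(1),"g",round(s["gripper_width"],3),"F",np.round(s["force"],1),"M",np.round(s["moment"],2))
    for x,y,z,ps in targets:
        d=R.T@(np.array([x,y,z])-p); t=(psi-ps+180)%360-180
        print("delta",d.round(4),"turn",round(t,1))
E
python3 - <<'E'
from h import *
go((.55,.2235,.2,133))
P=cloud(shot("top"));Q=P.reshape(-1,3)
m=(Q[:,0]>.3)&(Q[:,0]<.8)&(Q[:,1]>-.2)&(Q[:,1]<.6)&(Q[:,2]>.13)
H,xe,ye=np.histogram2d(Q[m,0],Q[m,1],bins=[np.arange(.3,.81,.05),np.arange(-.2,.61,.05)])
print(ye[:-1].round(2))
for i,r in enumerate(H): print(xe[i].round(2),r.astype(int))
E
```

```text
t 0.25 p [ 0.1614 -0.5257  0.2385] psi 17.06 tilt 0.04 q6 -12.3 g 1.001 F [ 1.   0.2 -0.8] M [-0.05  0.01  0.  ]
delta [ 0.5914 -0.6021  0.0389] turn -115.9
[-0.2  -0.15 -0.1  -0.05 -0.    0.05  0.1   0.15  0.2   0.25  0.3   0.35
  0.4   0.45  0.5   0.55]
0.3 [ 724  641    0   18   38  964    0    0    0    0    0    0 3753    0
    0    0]
0.35 [   0    0    0    0    0    0    0    0    0    0    0    0 4023    0
    0    0]
0.4 [   0    0    0    0    0    0    0    0    0    0    0    0 4310    0
    0    0]
0.45 [   0    0    0    0    0    0    0    0    0    0    0    0 4588    0
    0    0]
0.5 [   0    0    0    0    0    0    0    0    0    0    0    0 4917    0
    0    0]
0.55 [   0    0    0    0    0    0    0    0    0    0    0 9479 4058    0
    0    0]
0.6 [   0    0    0    0    0    0    0    0    0    0    0 4950    0    0
    0    0]
0.65 [   0    0    0    0    0    0    0    0    0    0  171 2340    0    0
    0    0]
0.7 [   0    0   36  630 1157 1167 1193 1205 1224 1013  280  112    0    0
    0    0]
0.75 [   0  391 1735 1125  634  640  632  630  621  495    0    3 1043    0
    0    0]
```

jog_arm(
  deltas=[
    [[0.591,-0.602,0.039],-116,1],
    [[0.591,-0.602,0.039],-116,1],
    [[0.591,-0.602,0.039],-116,1],
    [[0.591,-0.602,0.039],-116,1],
    [[0.591,-0.602,0.039],-116,1],
    [[0.591,-0.602,0.039],-116,1],
    [[0.591,-0.602,0.039],-116,1],
    [[0.591,-0.602,0.039],-116,1],
    [[0.591,-0.602,0.039],-116,1],
    [[0.591,-0.602,0.039],-116,1],
    [[0.591,-0.602,0.039],-116,1],
    [[0.591,-0.602,0.039],-116,1],
  ],
)

```text
time: 1.8
tool_pos: [0.5069, 0.1415, 0.2042]
eef_rot: [0.397, 0.918, 0.0, 0.0]
force: [0.6, -0.9, 0.9]
gripper_width: 1.001
```

Run:
```python
from h import *
go((.55,.2235,.12,132.8))
```

```text
t 1.8 p [0.5069 0.1415 0.2042] psi 133.18 tilt 0.03 q6 -40.5 g 1.001 F [ 0.6 -0.9  0.9] M [-0.04 -0.17 -0.05]
delta [0.0303 0.0875 0.0843] turn 0.4
```

jog_arm(
  deltas=[
    [[0.03,0.0875,0.084],0.4,1],
    [[0.03,0.0875,0.084],0.4,1],
    [[0.03,0.0875,0.084],0.4,1],
    [[0.03,0.0875,0.084],0.4,1],
  ],
)

```text
time: 2.3
tool_pos: [0.5503, 0.223, 0.1208]
eef_rot: [0.4, 0.916, 0.0, 0.0]
force: [0.1, -0.1, 0.9]
gripper_width: 1.0
```

Run:
```python
from h import *
go((.55,.2235,.049,132.8))
c=shot("top");crop(c,150,120,350,270,4,"pics/t1.png")
s=shot("side");crop(s,180,100,380,250,4,"pics/s1.png")
```

```text
t 2.3 p [0.5503 0.223  0.1208] psi 132.79 tilt 0.05 q6 -32.1 g 1.0 F [ 0.1 -0.1  0.9] M [-0.05 -0.17  0.02]
delta [0.0006 0.0001 0.0718] turn -0.0
```

View pics/t1.png

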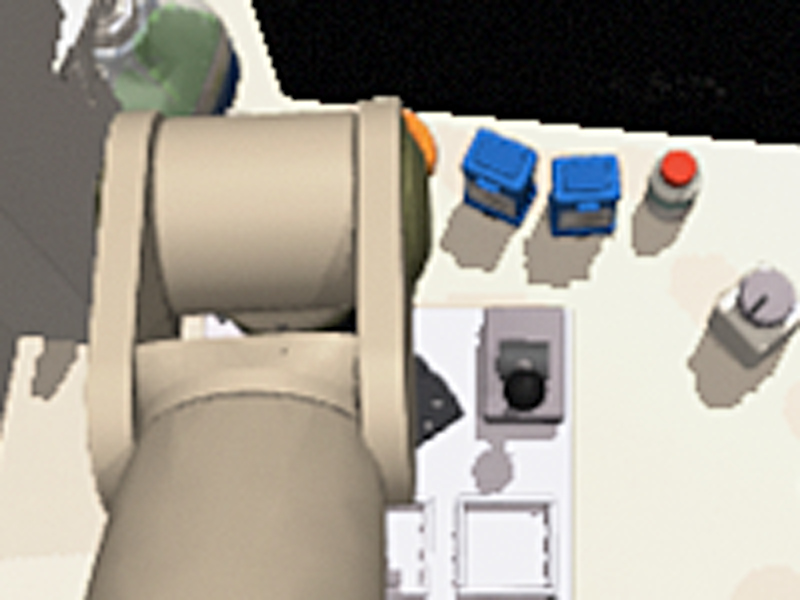

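View pics/s1.png

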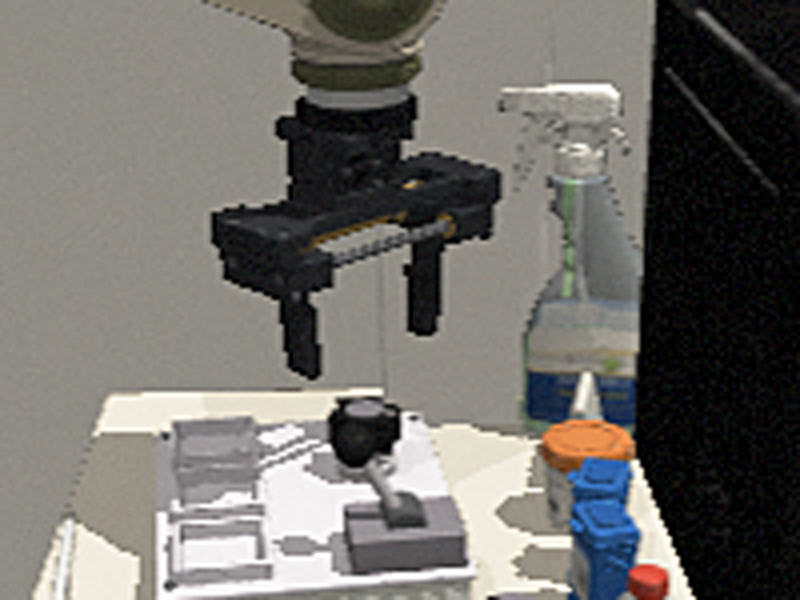

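jog_arm(
  deltas=[
    [[0.0,0.0,0.04],0,1],
    [[0.0,0.0,0.066],0,1],
    [[0.0,0.0,0.066],0,1],
    [[0,0,0.066],0,0],
    [[0,0,0.066],0,0],
    [[0,0,0.066],0,0],
    [[0,0,0.066],0,0],
    [[0,0,0.066],0,0],
    [[0,0,0.066],0,0],
  ],
  newtons=25,
)

```text
time: 3.52
tool_pos: [0.5513, 0.2228, 0.0561]
eef_rot: [0.401, 0.916, 0.001, 0.002]
force: [3.7, 2.7, 1.7]
gripper_width: 0.502
```

Run:
```python
from h import *
go((.55,.2235,.055,132.8))
```

```text
t 3.52 p [0.5513 0.2228 0.0561] psi 132.72 tilt 0.25 q6 -32.1 g 0.502 F [3.7 2.7 1.7] M [ 0.41 -0.44  0.02]
delta [ 0.0014 -0.0004  0.0011] turn -0.1
```

jog_arm(
  deltas=[
    [[0,0,0],-10,0],
    [[0,0,0],-20,0],
    [[0,0,0],-30,0],
    [[0,0,0],-40,0],
    [[0,0,0],-50,0],
    [[0,0,0],-60,0],
    [[0,0,0],-70,0],
    [[0,0,0],-80,0],
    [[0,0,0],-90,0],
    [[0,0,0],-98,0],
    [[0,0,0],-106,0],
    [[0,0,0],-106,0],
  ],
)

```text
time: 5.03
tool_pos: [0.5509, 0.2278, 0.0561]
eef_rot: [-0.491, 0.871, 0.003, 0.005]
force: [1.5, 29.2, -3.0]
gripper_width: 0.505
```

Run:
```python
from h import *
go((.55,.2235,.049,132.8))
s=shot("side");crop(s,180,100,380,250,4,"pics/s2.png")
```

```text
t 5.03 p [0.5509 0.2278 0.0561] psi -121.17 tilt 0.65 q6 -138.2 g 0.505 F [ 1.5 29.2 -3. ] M [ 4.66 -0.28  0.07]
delta [ 0.0042 -0.0015  0.0071] turn 106.0
```

View pics/s2.png

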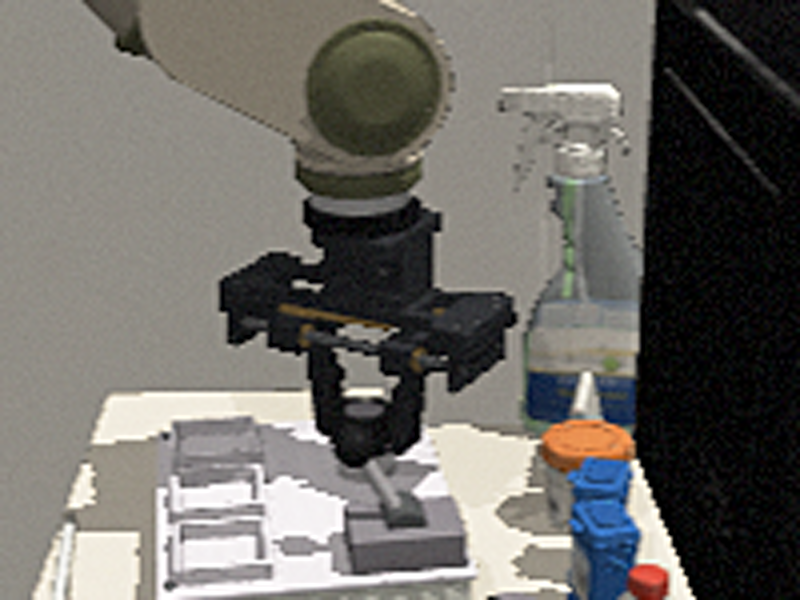

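jog_arm(
  deltas=[
    [[0,0,0],0,0.8],
    [[0,0,0],0,0.8],
    [[0,0,0],0,0.8],
    [[0,0,0],0,0.8],
    [[0,0,0],0,0.8],
  ],
)

```text
time: 5.7
tool_pos: [0.551, 0.2275, 0.0561]
eef_rot: [-0.49, 0.871, 0.003, 0.005]
force: [-0.8, 0.1, 0.0]
gripper_width: 0.797
```

Run:
```python
from h import *
go((.549,.2248,.048,-121.2))
s=shot("side");crop(s,180,100,380,250,4,"pics/s3.png")
```

```text
t 5.7 p [0.551  0.2275 0.0561] psi -121.26 tilt 0.64 q6 -138.2 g 0.797 F [-0.8  0.1  0. ] M [ 0.09 -0.11  0.02]
delta [0.0034 0.0003 0.0081] turn -0.1
```

View pics/s3.png

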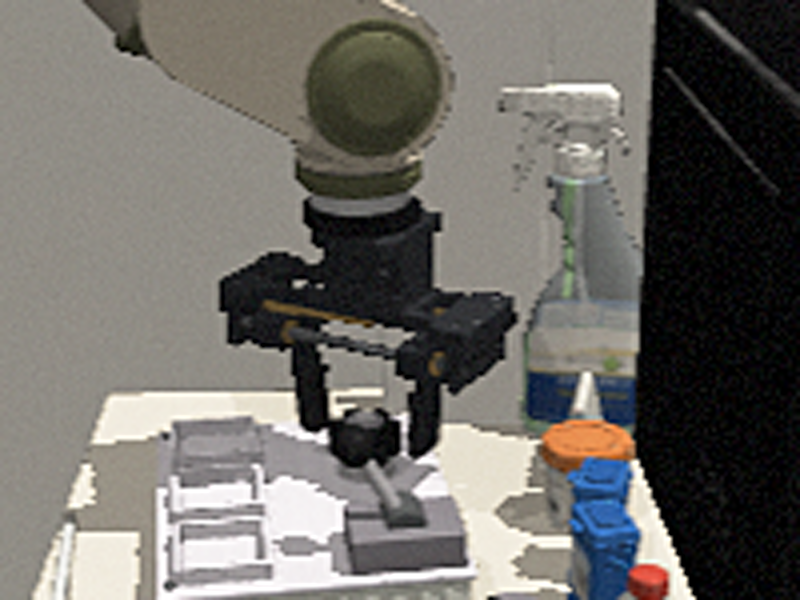

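Run:
```python
from h import *
for n in ("side","top"):
    c=shot(n);P=cloud(c)
    Q=P.reshape(-1,3);m=(np.abs(Q[:,0]-.549)<.03)&(np.abs(Q[:,1]-.225)<.03)&(Q[:,2]>.05)&(Q[:,2]<.1)
    p=Q[m];print(n,len(p),np.percentile(p[:,2],[5,50,95,100]) if len(p) else 0)
c=shot("side");crop(c,250,185,300,235,12,"pics/s4.png")
```

```text
side 183 [0.05359169 0.07108976 0.09148834 0.09940057]
top 0 0
```

View pics/s4.png

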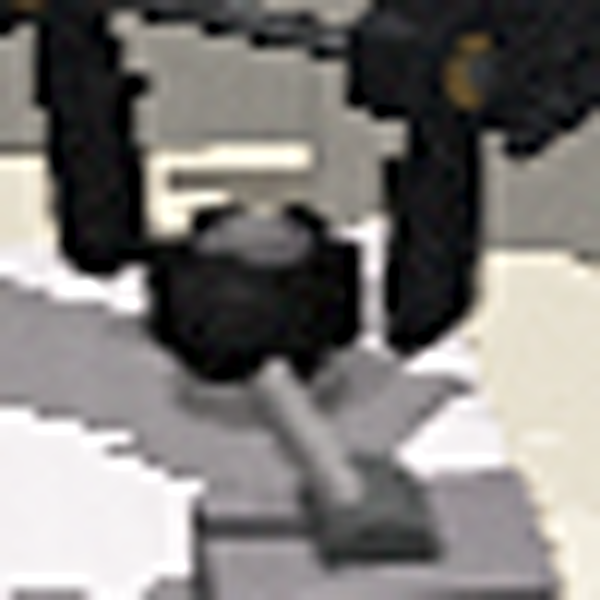

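Run:
```python
from h import *
c=shot("side");P=cloud(c)
for z in (.087,.083,.079,.075): print(z,proj(c,[.549,.2245,z]).round(1))
print(P[204:206,266:277].reshape(-1,3).round(3)[::2])
```

```text
0.087 [270.9 199.7]
0.083 [271.  201.1]
0.079 [271.  202.5]
0.075 [271.  203.8]
[[ 0.535  0.23   0.072]
 [ 0.541  0.228  0.073]
 [ 0.546  0.222  0.076]
 [ 0.552  0.224  0.075]
 [ 0.557  0.232  0.071]
 [ 0.562  0.237  0.068]
 [ 0.538  0.22   0.074]
 [ 0.569 -0.739  0.525]
 [ 0.549  0.219  0.074]
 [ 0.554  0.221  0.073]
 [ 0.559  0.223  0.072]]
```

jog_arm(
  deltas=[
    [[0.0034,0,0.004],0,0.8],
    [[0.0034,0,0.004],0,0.8],
    [[0.0034,0,0.004],0,0],
    [[0.0034,0,0.004],0,0],
    [[0.0034,0,0.004],0,0],
    [[0.0034,0,0.004],0,0],
    [[0.0034,0,0.004],0,0],
  ],
  newtons=25,
)

```text
time: 6.82
tool_pos: [0.5488, 0.2251, 0.0522]
eef_rot: [-0.491, 0.871, 0.003, 0.005]
force: [-3.8, 0.9, 3.3]
gripper_width: 0.504
```

Run:
```python
from h import *
go((.549,.2248,.052,-121.2))
```

```text
t 6.83 p [0.5488 0.2251 0.0522] psi -121.24 tilt 0.64 q6 -138.4 g 0.504 F [-3.8  0.9  3.3] M [ 0.32  0.56 -0.02]
delta [ 0.0001 -0.0003  0.0002] turn -0.0
```

jog_arm(
  deltas=[
    [[0,0,0],10,0],
    [[0,0,0],20,0],
    [[0,0,0],30,0],
    [[0,0,0],40,0],
    [[0,0,0],50,0],
    [[0,0,0],60,0],
    [[0,0,0],70,0],
    [[0,0,0],80,0],
    [[0,0,0],90,0],
    [[0,0,0],100,0],
    [[0,0,0],100,0],
  ],
)

```text
time: 8.2
tool_pos: [0.5486, 0.226, 0.0522]
eef_rot: [0.353, 0.936, 0.006, 0.0]
force: [-2.4, 5.6, 0.6]
gripper_width: 0.506
```

Run:
```python
from h import *
go((.549,.2248,.052,138.8))
```

```text
t 8.2 p [0.5486 0.226  0.0522] psi 138.67 tilt 0.72 q6 -38.3 g 0.506 F [-2.4  5.6  0.6] M [ 0.92  0.33 -0.08]
delta [-0.0011 -0.0007  0.0002] turn -0.1
```

Runs cleanly; 100° more.

jog_arm(
  deltas=[
    [[-0.001,0,0],10,0],
    [[-0.001,0,0],20,0],
    [[-0.001,0,0],30,0],
    [[-0.001,0,0],40,0],
    [[-0.001,0,0],50,0],
    [[-0.001,0,0],60,0],
    [[-0.001,0,0],70,0],
    [[0,0,0],80,0],
    [[0,0,0],90,0],
    [[0,0,0],100,0],
    [[0,0,0],100,0],
  ],
)

```text
time: 9.57
tool_pos: [0.5496, 0.226, 0.0522]
eef_rot: [0.943, 0.332, 0.005, -0.004]
force: [4.2, 0.4, -3.0]
gripper_width: 0.503
```

Run:
```python
from h import *
go((.549,.2248,.052,38.7))
```

```text
t 9.57 p [0.5496 0.226  0.0522] psi 38.75 tilt 0.78 q6 61.6 g 0.503 F [ 4.2  0.4 -3. ] M [-0.15 -0.6  -0.03]
delta [-0.0012  0.0005  0.0002] turn 0.1
```

Now about 30° remains; creep with checks.

jog_arm(
  deltas=[
    [[0,0,0],8,0],
    [[0,0,0],16,0],
    [[0,0,0],22,0],
    [[0,0,0],26,0],
    [[0,0,0],28,0],
    [[0,0,0],28,0],
  ],
)

```text
time: 10.32
tool_pos: [0.5497, 0.2257, 0.0522]
eef_rot: [0.995, 0.095, 0.004, -0.005]
force: [1.3, -1.2, -0.2]
gripper_width: 0.504
```

Run:
```python
from h import *
go((.549,.2248,.052,8.7))
```

```text
t 10.32 p [0.5497 0.2257 0.0522] psi 10.87 tilt 0.76 q6 89.5 g 0.504 F [ 1.3 -1.2 -0.2] M [-0.59 -0.13 -0.12]
delta [-0.0009  0.0007  0.0002] turn 2.2
```

jog_arm(
  deltas=[
    [[0,0,0],3,0],
    [[0,0,0],6,0],
    [[0,0,0],6,0],
    [[0,0,0],6,0],
  ],
)

```text
time: 10.82
tool_pos: [0.5497, 0.2256, 0.0522]
eef_rot: [0.999, 0.044, 0.004, -0.005]
force: [2.2, -0.6, 0.6]
gripper_width: 0.505
```

Run:
```python
from h import *
go((.549,.2248,.052,8.7))
```

```text
t 10.82 p [0.5497 0.2256 0.0522] psi 5.03 tilt 0.74 q6 95.4 g 0.505 F [ 2.2 -0.6  0.6] M [-0.49 -0.08  0.93]
delta [-0.0008  0.0007  0.0002] turn -3.7
```

jog_arm(
  deltas=[
    [[0,0,0],0,0.85],
    [[0,0,0],0,0.85],
    [[0,0,0],0,0.85],
    [[0,0,0],0,0.85],
    [[0,0,-0.05],0,1],
    [[0,0,-0.11],0,1],
    [[0,0,-0.17],0,1],
    [[0,0,-0.17],0,1],
  ],
)

```text
time: 11.82
tool_pos: [0.5499, 0.2241, 0.227]
eef_rot: [0.999, 0.044, 0.009, -0.006]
force: [0.3, -0.3, -0.6]
gripper_width: 0.996
```

Run:
```python
from h import *
go((.5,0,.25,7.3))
P=cloud(shot("top"));Q=P.reshape(-1,3)
for y in np.arange(-.15,.3,.05):
    m=(np.abs(Q[:,1]-y)<.01)&(Q[:,2]>.06)&(Q[:,0]>.64)&(Q[:,0]<.95)
    if m.any():
        print(y.round(2),[ (zz,Q[m&(np.abs(Q[:,2]-zz)<.03)][:,0].min().round(3) if (m&(np.abs(Q[:,2]-zz)<.03)).any() else None) for zz in (.1,.2,.3,.4)])
s=shot("side");cv2.imwrite("pics/s5.png",s["img"][:,:,::-1])
```

```text
t 11.82 p [0.5499 0.2241 0.227 ] psi 5.03 tilt 1.2 q6 95.4 g 0.996 F [ 0.3 -0.3 -0.6] M [ 0.04  0.06 -0.01]
delta [-0.069   0.2186 -0.0267] turn -2.3
-0.1 [(0.1, np.float64(0.752)), (0.2, np.float64(0.752)), (0.3, np.float64(0.752)), (0.4, None)]
-0.05 [(0.1, np.float64(0.641)), (0.2, np.float64(0.749)), (0.3, np.float64(0.749)), (0.4, None)]
0.0 [(0.1, np.float64(0.746)), (0.2, np.float64(0.746)), (0.3, np.float64(0.747)), (0.4, None)]
0.05 [(0.1, np.float64(0.744)), (0.2, np.float64(0.744)), (0.3, np.float64(0.743)), (0.4, None)]
0.1 [(0.1, np.float64(0.673)), (0.2, np.float64(0.743)), (0.3, np.float64(0.742)), (0.4, None)]
0.15 [(0.1, np.float64(0.676)), (0.2, np.float64(0.741)), (0.3, np.float64(0.741)), (0.4, None)]
0.2 [(0.1, np.float64(0.74)), (0.2, np.float64(0.739)), (0.3, np.float64(0.739)), (0.4, None)]
0.25 [(0.1, None), (0.2, np.float64(0.738)), (0.3, np.float64(0.738)), (0.4, None)]
```

View pics/s5.png

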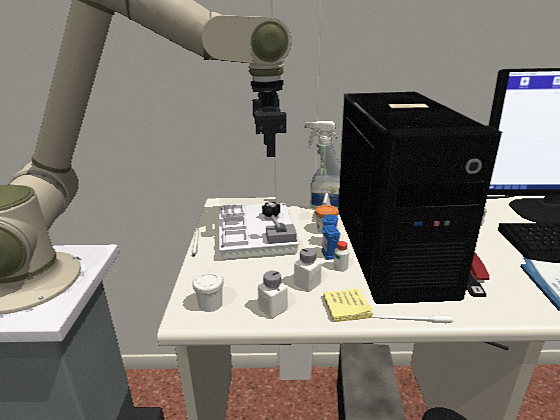

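Run:
```python
from h import *
go((.628,-.0297,.18,50))
```

```text
t 11.93 p [0.5482 0.2237 0.2219] psi 5.02 tilt 0.74 q6 95.4 g 1.002 F [ 0.2  0.3 -1.1] M [0.03 0.02 0.06]
delta [0.0569 0.2599 0.0396] turn -45.0
```

jog_arm(
  deltas=[
    [[0.057,0.26,0.0],-45,1],
    [[0.057,0.26,0.0],-45,1],
    [[0.057,0.26,0.0],-45,1],
    [[0.057,0.26,0.0],-45,1],
    [[0.057,0.26,0.02],-45,1],
    [[0.057,0.26,0.04],-45,1],
    [[0.057,0.26,0.04],-45,1],
  ],
)

```text
time: 12.8
tool_pos: [0.6269, -0.0299, 0.1764]
eef_rot: [0.906, 0.423, 0.003, -0.006]
force: [0.2, 0.8, 0.8]
gripper_width: 1.003
```

Run:
```python
from h import *
go((.628,-.0297,.12,50))
c=shot("top");crop(c,190,140,410,310,3.6,"pics/t5.png")
s=shot("side");crop(s,180,180,380,330,4,"pics/s6.png")
Q=cloud(c).reshape(-1,3);m=(np.abs(Q[:,0]-.549)<.03)&(np.abs(Q[:,1]-.224)<.03)&(Q[:,2]>.05)&(Q[:,2]<.11)
p=Q[m];print(np.percentile(p[:,2],[50,95,100]),cv2.minEnclosingCircle((p[:,:2]*1000).astype(np.float32)))
```

```text
t 12.8 p [ 0.6269 -0.0299  0.1764] psi 49.98 tilt 0.72 q6 26.1 g 1.003 F [0.2 0.8 0.8] M [-0.05 -0.05  0.04]
delta [0.0003 0.0011 0.0564] turn -0.0
[0.07194127 0.07628242 0.08102004] ((549.9072875976562, 222.82205200195312), 24.78765296936035)
```

View pics/t5.png

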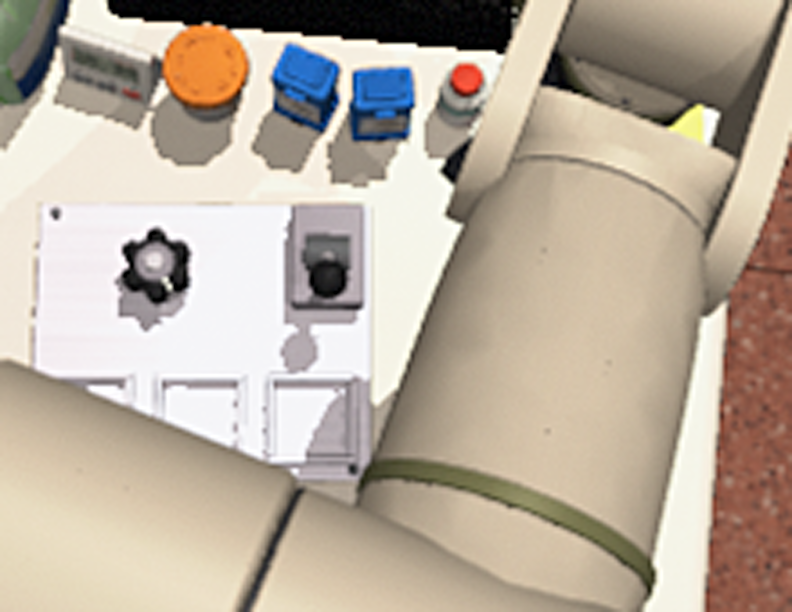

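View pics/s6.png

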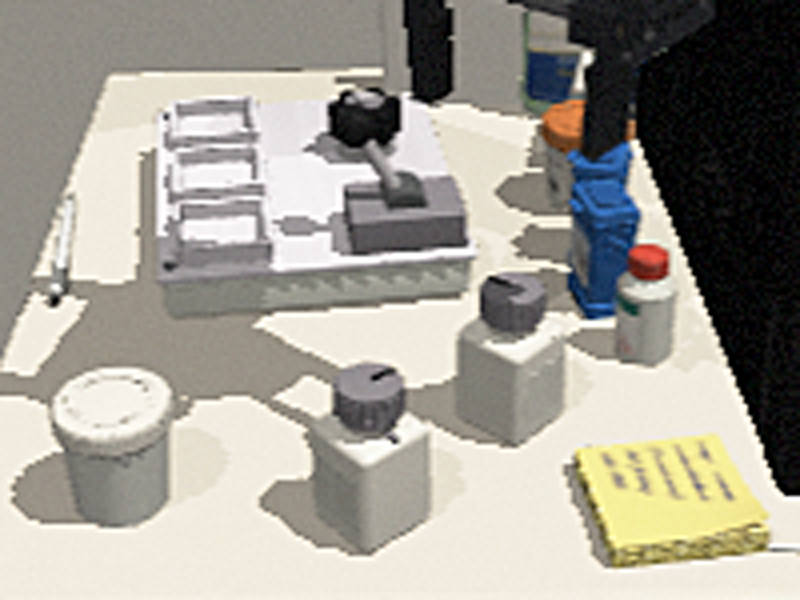

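jog_arm(
  deltas=[
    [[0.0,0.001,0.05],0,1],
    [[0.0,0.001,0.1],0,1],
    [[0.0,0.001,0.148],0,1],
    [[0.0,0.001,0.148],0,1],
    [[0.0,0.001,0.148],0,0],
    [[0.0,0.001,0.148],0,0],
    [[0.0,0.001,0.148],0,0],
    [[0.0,0.001,0.148],0,0],
    [[0.0,0.001,0.148],0,0],
    [[0.0,0.001,0.148],0,0],
  ],
  newtons=25,
)

```text
time: 14.15
tool_pos: [0.6295, -0.0284, 0.0316]
eef_rot: [0.906, 0.423, 0.005, -0.004]
force: [-2.6, -0.3, 4.8]
gripper_width: 0.499
```

Run:
```python
from h import *
go((.4548,.1815,.118,97.3))
s=shot("side");crop(s,180,180,380,330,4,"pics/s7.png")
c=shot("top");cv2.imwrite("pics/ok2.png",ortho(c,.49,.61,.08,.28,.075,3500))
```

```text
t 14.15 p [ 0.6295 -0.0284  0.0316] psi 50.04 tilt 0.72 q6 26.0 g 0.499 F [-2.6 -0.3  4.8] M [ 0.03  0.31 -0.01]
delta [ 0.0498 -0.269  -0.0851] turn -47.3
```

View pics/s7.png

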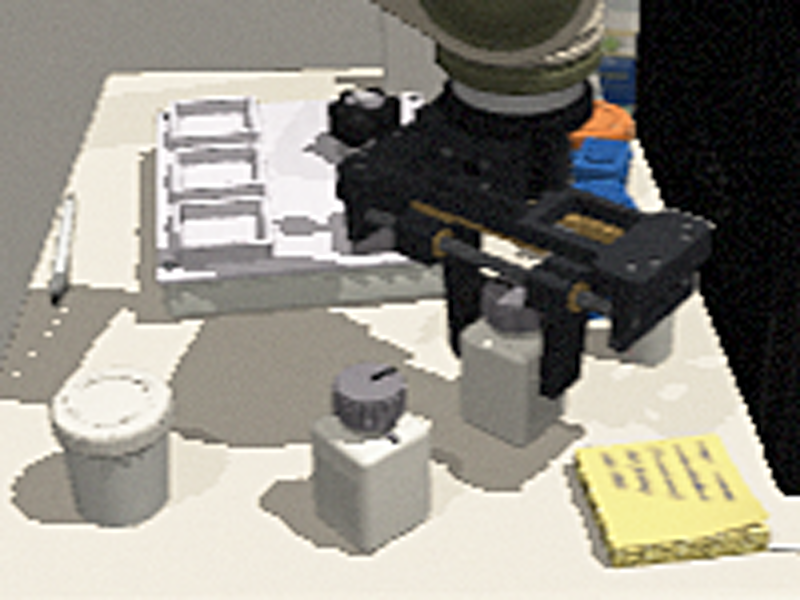

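View pics/ok2.png

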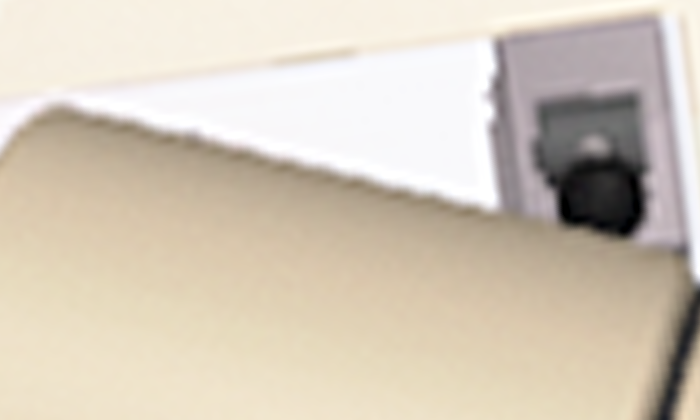

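Run:
```python
from h import *
go((.44,.07,.125,97.3),(.4453,.2559,.125,97.3))
```

```text
t 14.25 p [ 0.6295 -0.0284  0.0316] psi 50.05 tilt 0.72 q6 26.0 g 0.494 F [-2.2  0.8  5.8] M [ 0.03  0.34 -0.01]
delta [-0.0451 -0.2088 -0.0934] turn -47.3
delta [ 0.1008 -0.3241 -0.0913] turn -47.3
```

jog_arm(
  deltas=[
    [[0,0,-0.045],0,0],
    [[0,0,-0.093],0,0],
    [[-0.009,-0.042,-0.093],-9,0],
    [[-0.018,-0.084,-0.093],-18,0],
    [[-0.027,-0.125,-0.093],-27,0],
    [[-0.036,-0.167,-0.093],-36,0],
    [[-0.045,-0.209,-0.093],-47.3,0],
    [[-0.01,-0.236,-0.092],-47.3,0],
    [[0.025,-0.265,-0.092],-47.3,0],
    [[0.06,-0.293,-0.092],-47.3,0],
    [[0.1,-0.324,-0.091],-47.3,0],
    [[0.1,-0.324,-0.091],-47.3,0],
  ],
)

```text
time: 15.75
tool_pos: [0.4444, 0.2577, 0.1242]
eef_rot: [0.659, 0.752, 0.006, -0.002]
force: [0.9, -1.4, -1.5]
gripper_width: 0.498
```

Run:
```python
from h import *
go((.4453,.2559,.125,97.3))
s=shot("side");crop(s,180,130,380,280,4,"pics/s8.png")
c=shot("top");crop(c,150,140,410,310,3,"pics/t8.png")
```

```text
t 15.75 p [0.4444 0.2577 0.1242] psi 97.58 tilt 0.73 q6 8.8 g 0.498 F [ 0.9 -1.4 -1.5] M [-0.08 -0.11  0.02]
delta [-0.0019  0.0007 -0.0008] turn 0.3
```

View pics/s8.png

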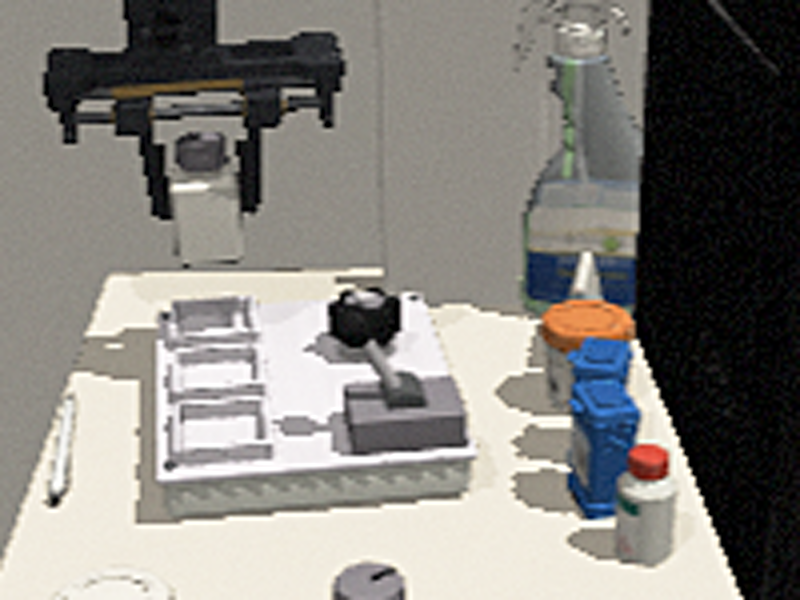

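View pics/t8.png

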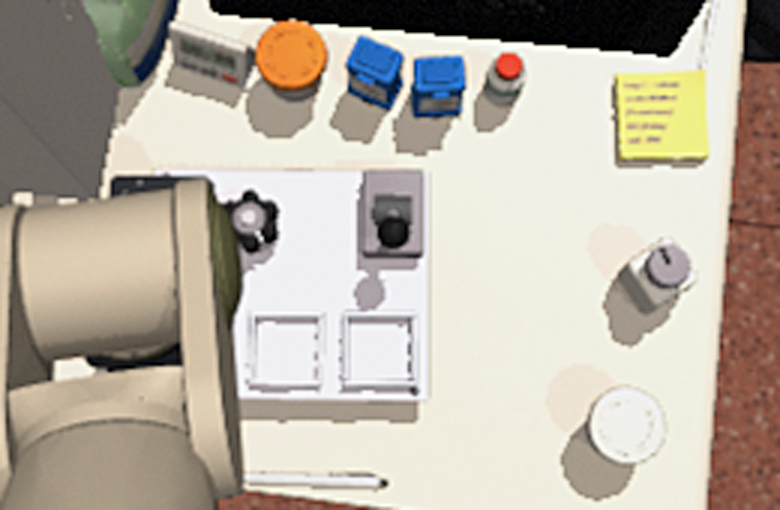

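Run:
```python
from h import *
c=shot("side");P=cloud(c);Q=P.reshape(-1,3)
m=(Q[:,0]>.40)&(Q[:,0]<.50)&(Q[:,1]>.21)&(Q[:,1]<.27)&(Q[:,2]>.094)&(Q[:,2]<.12)
p=Q[m];print(len(p))
r=cv2.minAreaRect((p[:,:2]*1000).astype(np.float32));print(r,np.percentile(p[:,0],[1,99]),np.median(p[:,1]))
a=np.polyfit(p[:,0],p[:,1],1);print(np.degrees(np.arctan(a[0])),np.polyval(a,.445))
# nest1 walls: camera check
print([proj(c,(.4453+dx,.2559+dy,.047)).round(1).tolist() for dx,dy in ((0,0),(-.0295,-.0295),(.0295,-.0295))])
```

```text
143
((447.12310791015625, 235.1832275390625), (43.183616638183594, 10.993749618530273), 6.815222263336182) [0.42570027 0.46797073] 0.23425594883212725
7.027193459167204 0.23422700563463209
[[233.6, 208.9], [221.6, 213.9], [243.6, 213.5]]
```

jog_arm(
  deltas=[
    [[-0.0004,0.001,0.0],0.3,0],
    [[-0.0004,0.001,0.02],0.3,0],
    [[-0.0004,0.001,0.036],0.3,0],
    [[-0.0004,0.001,0.042],0.3,0],
    [[-0.0004,0.001,0.048],0.3,0],
    [[-0.0004,0.001,0.053],0.3,0],
    [[-0.0004,0.001,0.053],0.3,0],
  ],
)

```text
time: 16.77
tool_pos: [0.446, 0.2548, 0.0712]
eef_rot: [0.662, 0.749, 0.006, -0.002]
force: [0.2, 0.1, -1.7]
gripper_width: 0.5
```

Run:
```python
from h import *
go((.4453,.2559,.067,97.3))
s=shot("side");crop(s,180,130,380,280,4,"pics/s9.png")
```

```text
t 16.77 p [0.446  0.2548 0.0712] psi 97.03 tilt 0.67 q6 8.9 g 0.5 F [ 0.2  0.1 -1.7] M [ 0.03 -0.   -0.03]
delta [ 0.0011 -0.0006  0.0042] turn -0.3
```

View pics/s9.png

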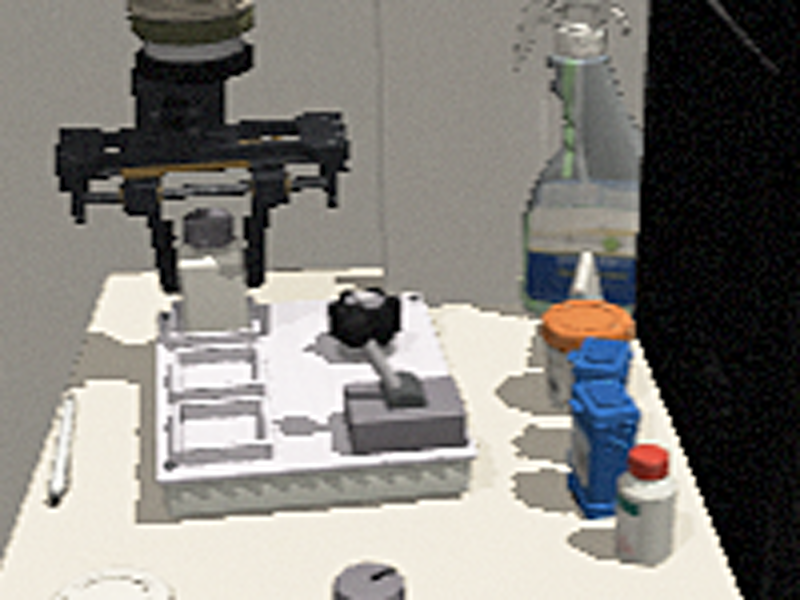

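jog_arm(
  deltas=[
    [[0,0,0.003],0,0],
    [[0,0,0.004],0,0],
    [[0,0,0.004],0,0.8],
    [[0,0,0.004],0,0.8],
    [[0,0,0.004],0,0.8],
    [[0,0,-0.01],0,0.8],
    [[0,0,-0.027],0,0.8],
    [[0,0,-0.027],0,0.8],
  ],
)

```text
time: 17.82
tool_pos: [0.4466, 0.2548, 0.1]
eef_rot: [0.662, 0.749, 0.007, -0.001]
force: [0.0, -0.7, 0.6]
gripper_width: 0.805
```

Run:
```python
from h import *
go((.4453,.2559,.098,97.3))
s=shot("side");crop(s,180,130,380,280,4,"pics/s10.png")
P=cloud(s);Q=P.reshape(-1,3)
m=(Q[:,0]>.40)&(Q[:,0]<.50)&(Q[:,1]>.21)&(Q[:,1]<.27)&(Q[:,2]>.055)&(Q[:,2]<.085)
p=Q[m]
r=cv2.minAreaRect((p[:,:2]*1000).astype(np.float32));print(len(p),r)
```

```text
t 17.82 p [0.4466 0.2548 0.1   ] psi 97.04 tilt 0.81 q6 8.9 g 0.805 F [ 0.  -0.7  0.6] M [ 0.   -0.1  -0.03]
delta [ 0.0012 -0.0011  0.002 ] turn -0.3
166 ((448.7149963378906, 234.55401611328125), (44.096805572509766, 9.375839233398438), 4.98350191116333)
```

View pics/s10.png

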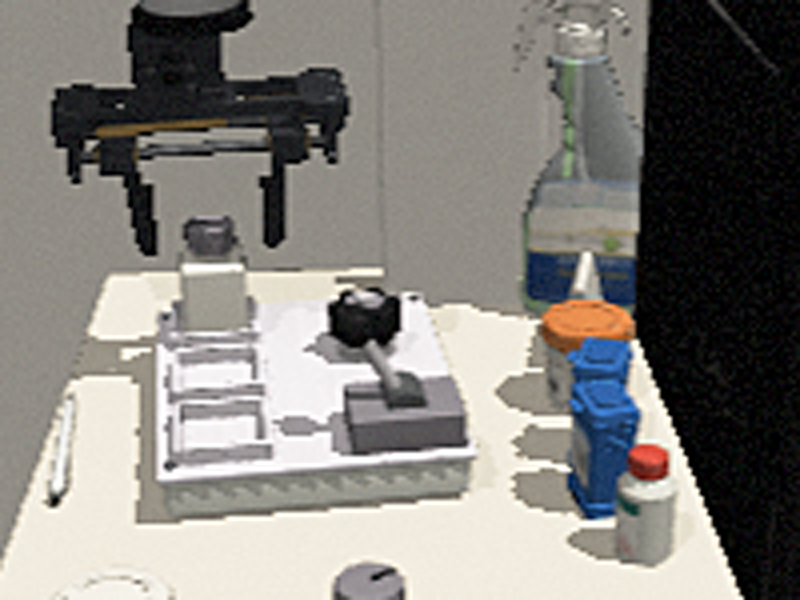

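jog_arm(
  deltas=[
    [[0.0012,-0.0005,0.002],0,0.8],
    [[0.0012,-0.0005,0.002],0,0],
    [[0.0012,-0.0005,0.002],0,0],
    [[0.0012,-0.0005,0.002],0,0],
    [[0.0012,-0.0005,0.002],0,0],
    [[0.0012,-0.0005,0.002],0,0],
    [[0.0012,-0.0005,0.002],0,0],
    [[0.0012,-0.0005,0.002],10,0],
    [[0.0012,-0.0005,0.002],20,0],
    [[0.0012,-0.0005,0.002],30,0],
    [[0.0012,-0.0005,0.002],30,0],
  ],
  newtons=20,
)

```text
time: 19.25
tool_pos: [0.4454, 0.2558, 0.0971]
eef_rot: [0.833, 0.553, 0.006, -0.003]
force: [0.8, 1.1, 0.8]
gripper_width: 0.368
```

Run:
```python
from h import *
go((.446,.2562,.098,67))
```

```text
t 19.25 p [0.4454 0.2558 0.0971] psi 67.13 tilt 0.74 q6 39.0 g 0.368 F [0.8 1.1 0.8] M [ 0.1  -0.09  0.01]
delta [ 0.0006  0.0004 -0.0009] turn 0.1
```

jog_arm(
  deltas=[
    [[0,0,0],10,0],
    [[0,0,0],20,0],
    [[0,0,0],30,0],
    [[0,0,0],40,0],
    [[0,0,0],40,0],
  ],
)

```text
time: 19.88
tool_pos: [0.4453, 0.2558, 0.097]
eef_rot: [0.972, 0.237, 0.004, -0.005]
force: [1.0, 0.7, 0.6]
gripper_width: 0.366
```

Run:
```python
from h import *
go((.446,.2562,.098,27))
s=shot("side");crop(s,205,170,255,220,12,"pics/s11.png")
```

```text
t 19.88 p [0.4453 0.2558 0.097 ] psi 27.39 tilt 0.72 q6 78.7 g 0.366 F [1.  0.7 0.6] M [-0.05  0.01  0.02]
delta [ 0.0008 -0.0001 -0.0009] turn 0.4
```

View pics/s11.png

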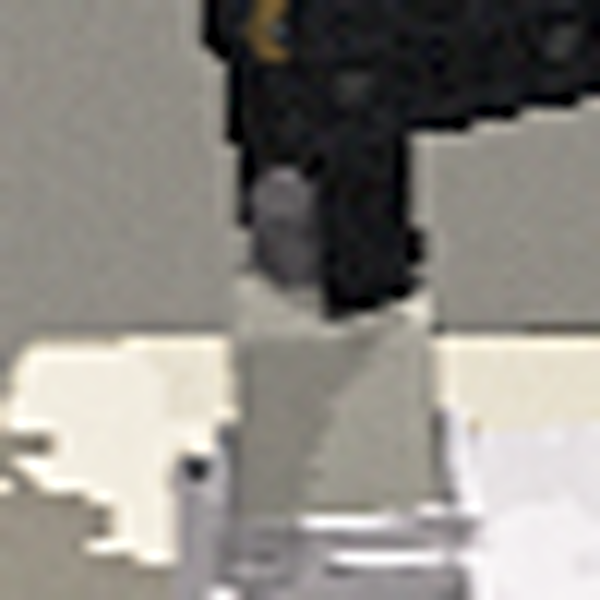

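jog_arm(
  deltas=[
    [[0,0,0],8,0],
    [[0,0,0],16,0],
    [[0,0,0],24,0],
    [[0,0,0],24,0],
  ],
)

```text
time: 20.42
tool_pos: [0.4453, 0.2558, 0.0971]
eef_rot: [0.999, 0.033, 0.003, -0.005]
force: [-0.1, 0.1, 1.3]
gripper_width: 0.367
```

Run:
```python
from h import *
go((.446,.2562,.098,27))
```

```text
t 20.43 p [0.4453 0.2558 0.0971] psi 3.77 tilt 0.72 q6 102.3 g 0.367 F [-0.1  0.1  1.3] M [-0.01  0.01 -0.01]
delta [ 0.0008 -0.0004 -0.0009] turn -23.2
```

jog_arm(
  deltas=[
    [[0,0,0],8,0],
    [[0,0,0],16,0],
    [[0,0,0],24,0],
    [[0,0,0],24,0],
  ],
)

```text
time: 20.92
tool_pos: [0.4453, 0.256, 0.0973]
eef_rot: [0.985, -0.173, 0.002, -0.006]
force: [-0.5, 2.2, 1.8]
gripper_width: 0.368
```

Run:
```python
from h import *
go((.446,.2562,.098,27))
```

```text
t 20.93 p [0.4453 0.256  0.0973] psi -19.87 tilt 0.75 q6 126.0 g 0.368 F [-0.5  2.2  1.8] M [0.47 0.05 0.2 ]
delta [ 0.0006 -0.0004 -0.0007] turn -46.9
```

jog_arm(
  deltas=[
    [[0,0,0],6,0],
    [[0,0,0],12,0],
    [[0,0,0],12,0],
  ],
)

```text
time: 21.3
tool_pos: [0.4453, 0.256, 0.0973]
eef_rot: [0.962, -0.272, 0.002, -0.006]
force: [1.6, 0.8, 0.7]
gripper_width: 0.362
```

Run:
```python
from h import *
go((.446,.2562,.098,27))
```

```text
t 21.3 p [0.4453 0.256  0.0973] psi -31.51 tilt 0.74 q6 137.6 g 0.362 F [1.6 0.8 0.7] M [ 0.18 -0.03  0.31]
delta [ 0.0005 -0.0006 -0.0007] turn -58.5
```

jog_arm(
  deltas=[
    [[0,0,0],0,0.7],
    [[0,0,0],0,0.7],
    [[0,0,0],0,0.7],
    [[0,0,-0.05],0,0.7],
    [[0,0,-0.1],0,0.8],
    [[0,0,-0.1],0,1],
  ],
)

```text
time: 22.05
tool_pos: [0.4459, 0.2553, 0.2005]
eef_rot: [0.962, -0.271, 0.005, -0.008]
force: [0.6, -0.4, -0.6]
gripper_width: 0.893
```

Run:
```python
from h import *
go((.554,-.1103,.17,40.4))
```

```text
t 22.05 p [0.4459 0.2553 0.2005] psi -31.47 tilt 1.08 q6 137.6 g 0.893 F [ 0.6 -0.4 -0.6] M [ 0.08 -0.03 -0.  ]
delta [0.2829 0.2559 0.0271] turn -71.9
```

jog_arm(
  deltas=[
    [[0.283,0.256,0],-72,1],
    [[0.283,0.256,0],-72,1],
    [[0.283,0.256,0],-72,1],
    [[0.283,0.256,0],-72,1],
    [[0.283,0.256,0],-72,1],
    [[0.283,0.256,0],-72,1],
    [[0.283,0.256,0.02],-72,1],
    [[0.283,0.256,0.027],-72,1],
    [[0.283,0.256,0.027],-72,1],
  ],
)

```text
time: 23.18
tool_pos: [0.5534, -0.1105, 0.1684]
eef_rot: [0.938, 0.346, 0.007, -0.005]
force: [-0.4, 0.3, 0.8]
gripper_width: 1.003
```

Run:
```python
from h import *
go((.554,-.1103,.028,40.4))
c=shot("top");crop(c,190,140,410,310,3.6,"pics/t12.png")
s=shot("side");crop(s,180,180,380,330,4,"pics/s12.png")
```

```text
t 23.18 p [ 0.5534 -0.1105  0.1684] psi 40.48 tilt 1.03 q6 25.5 g 1.003 F [-0.4  0.3  0.8] M [ 0.   -0.02 -0.06]
delta [-0.0018  0.0009  0.1404] turn 0.1
```

View pics/t12.png

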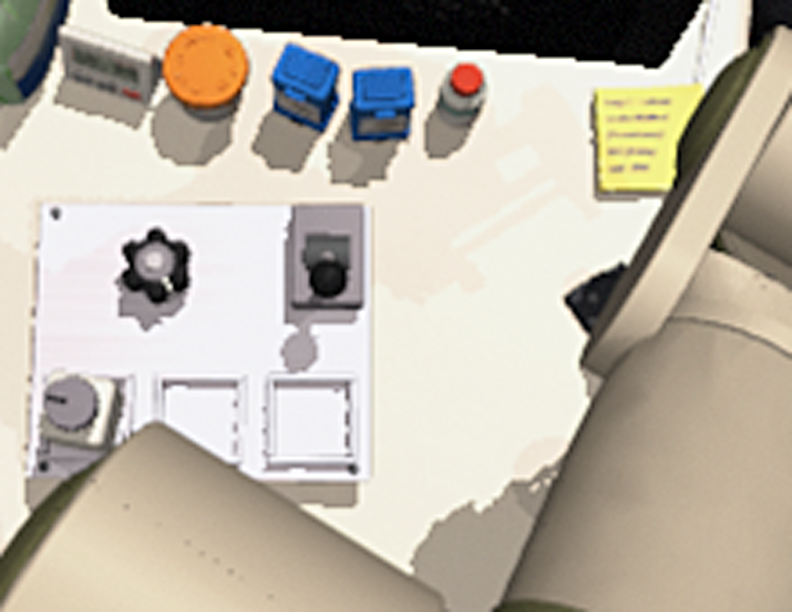

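View pics/s12.png

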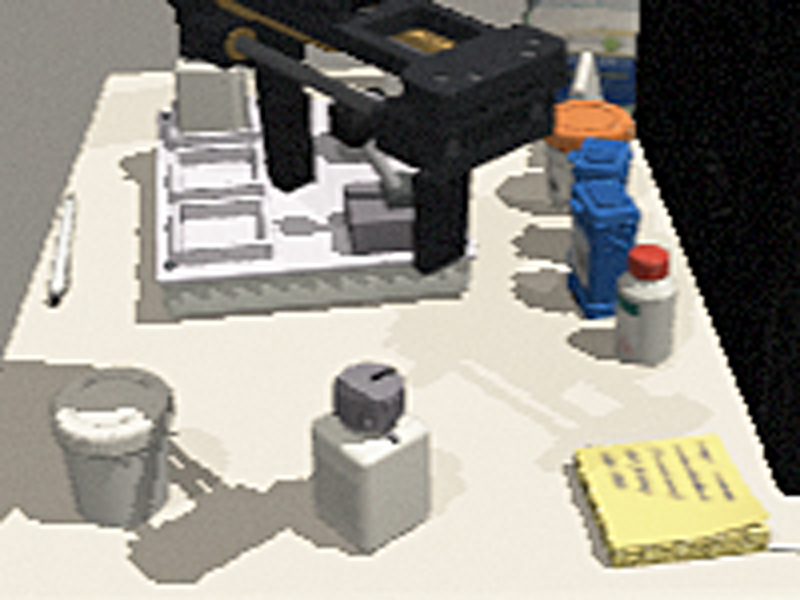

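jog_arm(
  deltas=[
    [[-0.0015,0.001,0.05],0,1],
    [[-0.0015,0.001,0.1],0,1],
    [[-0.0015,0.001,0.139],0,1],
    [[-0.0015,0.001,0.139],0,1],
    [[-0.0015,0.001,0.139],0,0],
    [[-0.0015,0.001,0.139],0,0],
    [[-0.0015,0.001,0.139],0,0],
    [[-0.0015,0.001,0.139],0,0],
    [[-0.0015,0.001,0.139],0,0],
    [[-0.0015,0.001,0.139],0,0],
  ],
  newtons=25,
)

```text
time: 24.52
tool_pos: [0.5551, -0.1098, 0.0311]
eef_rot: [0.938, 0.346, 0.008, -0.004]
force: [-1.3, 0.5, 4.4]
gripper_width: 0.493
```

Run:
```python
from h import *
go((.44,.04,.125,97.3),(.4548,.1815,.125,97.3))
```

```text
t 24.52 p [ 0.5551 -0.1098  0.0311] psi 40.5 tilt 1.07 q6 25.2 g 0.493 F [-1.3  0.5  4.4] M [0.05 0.17 0.08]
delta [ 0.0115 -0.1889 -0.0933] turn -56.8
delta [ 0.1146 -0.2869 -0.0912] turn -56.8
```

jog_arm(
  deltas=[
    [[0,0,-0.045],0,0],
    [[0,0,-0.093],0,0],
    [[0.003,-0.047,-0.093],-10,0],
    [[0.006,-0.094,-0.093],-20,0],
    [[0.009,-0.14,-0.093],-30,0],
    [[0.0115,-0.189,-0.093],-40,0],
    [[0.037,-0.213,-0.092],-50,0],
    [[0.063,-0.238,-0.092],-56.8,0],
    [[0.09,-0.263,-0.092],-56.8,0],
    [[0.1146,-0.287,-0.091],-56.8,0],
    [[0.1146,-0.287,-0.091],-56.8,0],
  ],
)

```text
time: 25.9
tool_pos: [0.4544, 0.1831, 0.1244]
eef_rot: [0.659, 0.752, 0.009, 0.0]
force: [-0.8, -0.5, -1.5]
gripper_width: 0.495
```

Run:
```python
from h import *
go((.4548,.1815,.125,97.3))
c=shot("side");P=cloud(c);Q=P.reshape(-1,3)
m=(Q[:,0]>.41)&(Q[:,0]<.51)&(Q[:,1]>.13)&(Q[:,1]<.195)&(Q[:,2]>.094)&(Q[:,2]<.12)
p=Q[m]
r=cv2.minAreaRect((p[:,:2]*1000).astype(np.float32));print(len(p),r)
a=np.polyfit(p[:,0],p[:,1],1);print(np.degrees(np.arctan(a[0])),np.polyval(a,.455),np.percentile(p[:,0],[1,99]))
crop(c,180,130,380,280,4,"pics/s13.png")
t=shot("top");crop(t,150,140,410,310,3,"pics/t13.png")
```

```text
t 25.9 p [0.4544 0.1831 0.1244] psi 97.48 tilt 1.06 q6 -0.1 g 0.495 F [-0.8 -0.5 -1.5] M [-0.01 -0.12 -0.03]
delta [-0.0016  0.0002 -0.0006] turn 0.2
148 ((458.2769775390625, 163.19085693359375), (43.671424865722656, 11.24852180480957), 13.54766845703125)
7.624104162883087 0.16207428416691613 [0.4364184  0.47836749]
```

View pics/s13.png

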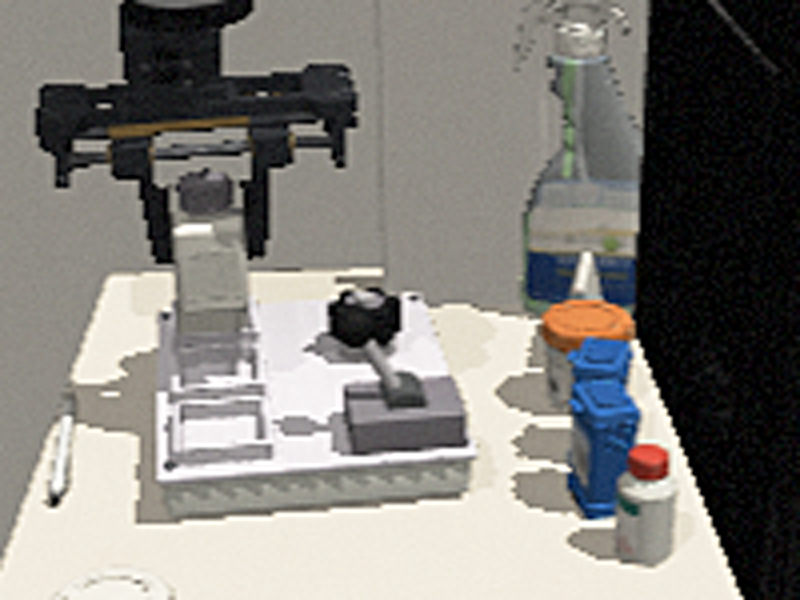

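View pics/t13.png

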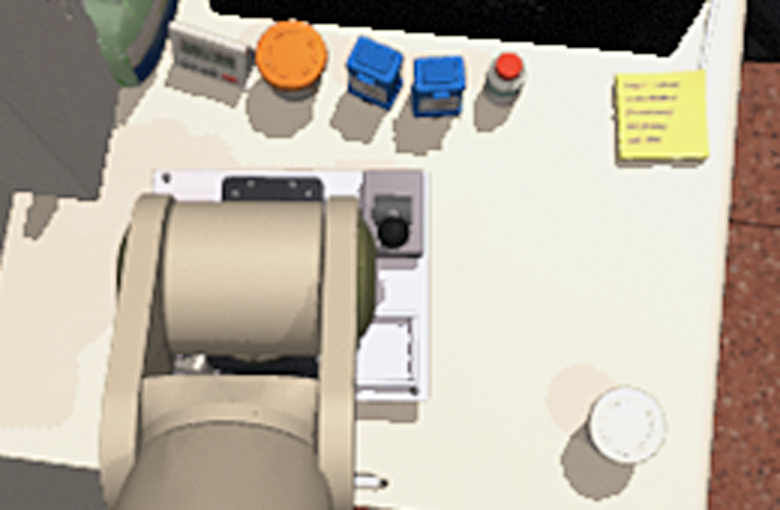

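jog_arm(
  deltas=[
    [[-0.002,0.0,0.0],0.2,0],
    [[-0.002,0.0,0.02],0.2,0],
    [[-0.002,0.0,0.036],0.2,0],
    [[-0.002,0.0,0.042],0.2,0],
    [[-0.002,0.0,0.048],0.2,0],
    [[-0.002,0.0,0.053],0.2,0],
    [[-0.002,0.0,0.053],0.2,0],
  ],
)

```text
time: 26.88
tool_pos: [0.4559, 0.1811, 0.0732]
eef_rot: [0.662, 0.75, 0.011, 0.0]
force: [-3.2, 6.4, 14.1]
gripper_width: 0.496
```

Run:
```python
from h import *
go((.4548,.1815,.067,97.3))
s=shot("side");crop(s,180,130,380,280,4,"pics/s14.png")
```

```text
t 26.88 p [0.4559 0.1811 0.0732] psi 97.12 tilt 1.26 q6 -0.3 g 0.496 F [-3.2  6.4 14.1] M [ 0.99  0.57 -0.02]
delta [ 0.0004 -0.0011  0.0062] turn -0.2
```

View pics/s14.png

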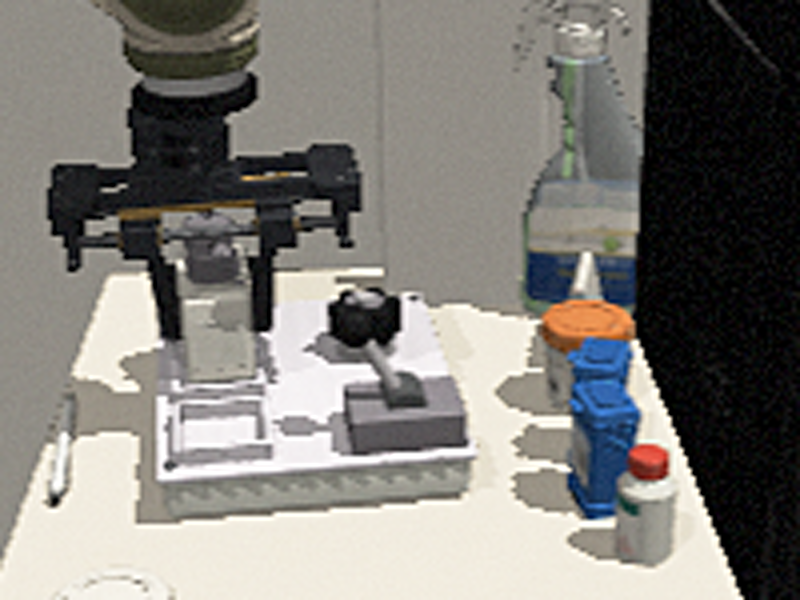

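Run:
```python
from h import *
c=shot("side");P=cloud(c);Q=P.reshape(-1,3)
m=(Q[:,0]>.438)&(Q[:,0]<.475)&(Q[:,1]>.14)&(Q[:,1]<.18)&(Q[:,2]>.052)&(Q[:,2]<.095)
p=Q[m];A=np.c_[p[:,0]-.455,p[:,2]-.07,np.ones(len(p))]
a,res,_,_=np.linalg.lstsq(A,p[:,1],rcond=None);print(len(p),a,np.degrees(np.arctan(a[:2])))
for z in (.055,.065,.075,.085):
    q=Q[(np.abs(Q[:,2]-z)<.005)&(Q[:,0]>.42)&(Q[:,0]<.49)&(Q[:,1]>.14)&(Q[:,1]<.175)];print(z,np.percentile(q[:,0],[2,98]),q[:,1].mean())
crop(c,205,160,265,235,8,"pics/s15.png")
```

```text
242 [0.12144537 0.10383414 0.15987149] [6.9243975  5.92801451]
0.055 [0.4379943  0.47837366] 0.15916845112064557
0.065 [0.43867724 0.47857182] 0.15976157600413513
0.075 [0.42626274 0.48235126] 0.16244054352215453
0.085 [0.42222754 0.48704209] 0.16454570628296164
```

View pics/s15.png

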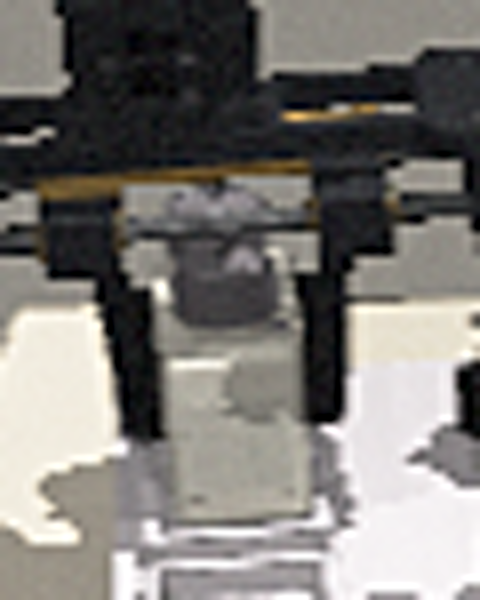

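jog_arm(
  deltas=[
    [[0.002,0.0,0.0],0,0],
    [[0.002,0.0,0.001],0,0],
    [[0.002,0.0,0.001],0,0],
  ],
)

```text
time: 27.35
tool_pos: [0.4557, 0.1828, 0.0721]
eef_rot: [0.662, 0.75, 0.011, 0.0]
force: [-0.3, 0.6, -1.2]
gripper_width: 0.495
```

Run:
```python
from h import *
go((.4548,.1815,.067,97.3))
```

```text
t 27.35 p [0.4557 0.1828 0.0721] psi 97.11 tilt 1.23 q6 -0.1 g 0.495 F [-0.3  0.6 -1.2] M [-0.03 -0.09 -0.02]
delta [-0.0013 -0.0011  0.0051] turn -0.2
```

jog_arm(
  deltas=[
    [[0,-0.0005,0.002],0,0],
    [[0,-0.0005,0.004],0,0],
    [[0,-0.0005,0.004],0,0],
  ],
)

```text
time: 27.72
tool_pos: [0.4551, 0.1828, 0.0679]
eef_rot: [0.662, 0.75, 0.011, 0.0]
force: [0.4, 0.2, -2.0]
gripper_width: 0.498
```

Run:
```python
from h import *
go((.4548,.1815,.067,97.3))
c=shot("side");P=cloud(c);Q=P.reshape(-1,3)
m=(Q[:,0]>.438)&(Q[:,0]<.475)&(Q[:,1]>.14)&(Q[:,1]<.18)&(Q[:,2]>.052)&(Q[:,2]<.09)
p=Q[m];A=np.c_[p[:,0]-.455,p[:,2]-.07,np.ones(len(p))]
a,res,_,_=np.linalg.lstsq(A,p[:,1],rcond=None);print(len(p),a)
crop(c,205,160,265,235,8,"pics/s16.png")
```

```text
t 27.73 p [0.4551 0.1828 0.0679] psi 97.11 tilt 1.21 q6 -0.1 g 0.498 F [ 0.4  0.2 -2. ] M [-0.07 -0.06 -0.  ]
delta [-0.0013 -0.0005  0.0008] turn -0.2
212 [0.11361265 0.11623362 0.16231818]
```

View pics/s16.png

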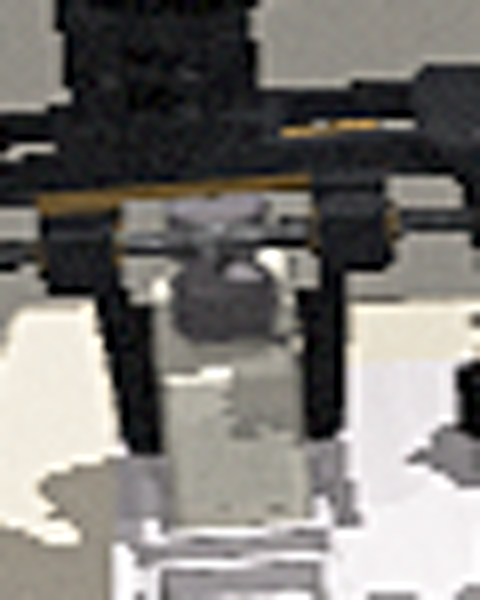

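Free of the wall now; release slowly, then rise to cap height.

jog_arm(
  deltas=[
    [[0,0,0.001],0,0.55],
    [[0,0,0.001],0,0.6],
    [[0,0,0.001],0,0.8],
    [[0,0,0.001],0,0.8],
    [[0,0,-0.01],0,0.8],
    [[0,0,-0.031],0,0.8],
    [[0,0,-0.031],0,0.8],
  ],
)

```text
time: 28.65
tool_pos: [0.4555, 0.1824, 0.1005]
eef_rot: [0.662, 0.75, 0.012, 0.001]
force: [-0.3, 0.5, -0.2]
gripper_width: 0.797
```

Run:
```python
from h import *
go((.4548,.1815,.098,97.3))
c=shot("side");P=cloud(c);Q=P.reshape(-1,3)
m=(Q[:,0]>.438)&(Q[:,0]<.475)&(Q[:,1]>.14)&(Q[:,1]<.18)&(Q[:,2]>.052)&(Q[:,2]<.09)
p=Q[m];A=np.c_[p[:,0]-.455,p[:,2]-.07,np.ones(len(p))]
a,res,_,_=np.linalg.lstsq(A,p[:,1],rcond=None);print(len(p),a)
crop(c,205,160,265,235,8,"pics/s17.png")
```

```text
t 28.65 p [0.4555 0.1824 0.1005] psi 97.11 tilt 1.38 q6 -0.0 g 0.797 F [-0.3  0.5 -0.2] M [-0.08 -0.08 -0.  ]
delta [-0.0009 -0.0009  0.0024] turn -0.2
205 [0.10001918 0.01755854 0.15909724]
```

View pics/s17.png

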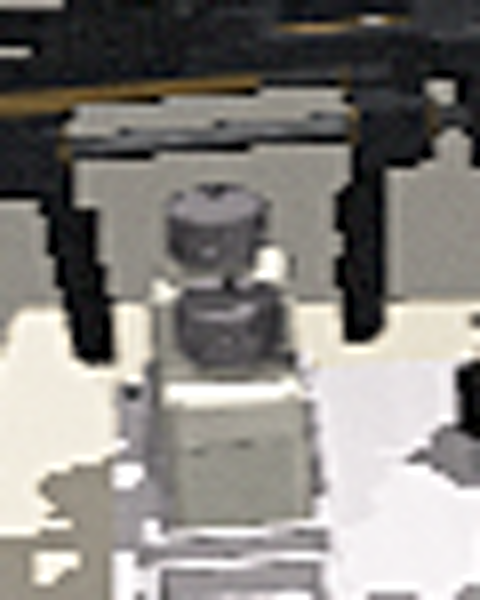

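jog_arm(
  deltas=[
    [[-0.001,-0.0005,0.002],0,0.8],
    [[-0.001,-0.0005,0.002],0,0],
    [[-0.001,-0.0005,0.002],0,0],
    [[-0.001,-0.0005,0.002],0,0],
    [[-0.001,-0.0005,0.002],0,0],
    [[-0.001,-0.0005,0.002],0,0],
    [[-0.001,-0.0005,0.002],0,0],
    [[-0.001,-0.0005,0.002],10,0],
    [[-0.001,-0.0005,0.002],20,0],
    [[-0.001,-0.0005,0.002],30,0],
    [[-0.001,-0.0005,0.002],30,0],
  ],
  newtons=20,
)

```text
time: 30.08
tool_pos: [0.4546, 0.1814, 0.0975]
eef_rot: [0.833, 0.553, 0.011, -0.002]
force: [0.1, 0.2, -0.9]
gripper_width: 0.368
```

Run:
```python
from h import *
go((.446,.2562,.098,67))
```

```text
t 30.07 p [0.4546 0.1814 0.0975] psi 67.2 tilt 1.29 q6 29.8 g 0.368 F [ 0.1  0.2 -0.9] M [ 0.02 -0.04 -0.02]
delta [ 0.0656 -0.0369  0.0005] turn 0.2
```

jog_arm(
  deltas=[
    [[0,0,0],10,0],
    [[0,0,0],20,0],
    [[0,0,0],30,0],
    [[0,0,0],40,0],
    [[0,0,0],48,0],
    [[0,0,0],48,0],
  ],
)

```text
time: 30.82
tool_pos: [0.4545, 0.1814, 0.0975]
eef_rot: [0.986, 0.169, 0.009, -0.006]
force: [0.7, 0.4, 0.1]
gripper_width: 0.37
```

Run:
```python
from h import *
go((.446,.2562,.098,67))
```

```text
t 30.82 p [0.4545 0.1814 0.0975] psi 19.44 tilt 1.28 q6 77.5 g 0.37 F [0.7 0.4 0.1] M [ 0.06 -0.06 -0.03]
delta [ 0.0169 -0.0734  0.0005] turn -47.6
```

jog_arm(
  deltas=[
    [[0,0,0],8,0],
    [[0,0,0],16,0],
    [[0,0,0],24,0],
    [[0,0,0],32,0],
    [[0,0,0],32,0],
  ],
)

```text
time: 31.45
tool_pos: [0.4543, 0.1816, 0.0975]
eef_rot: [0.994, -0.107, 0.007, -0.009]
force: [-0.2, 2.2, 1.1]
gripper_width: 0.368
```

Run:
```python
from h import *
go((.446,.2562,.098,67))
```

```text
t 31.45 p [0.4543 0.1816 0.0975] psi -12.24 tilt 1.28 q6 109.2 g 0.368 F [-0.2  2.2  1.1] M [0.44 0.16 0.1 ]
delta [-0.0239 -0.0711  0.0006] turn -79.2
```

jog_arm(
  deltas=[
    [[0,0,0],8,0],
    [[0,0,0],16,0],
    [[0,0,0],16,0],
  ],
)

```text
time: 31.82
tool_pos: [0.4542, 0.1817, 0.0975]
eef_rot: [0.97, -0.241, 0.005, -0.01]
force: [-0.4, 1.8, 1.0]
gripper_width: 0.37
```

Run:
```python
from h import *
go((.446,.2562,.098,67))
```

```text
t 31.82 p [0.4542 0.1817 0.0975] psi -27.89 tilt 1.28 q6 124.9 g 0.37 F [-0.4  1.8  1. ] M [0.25 0.08 0.12]
delta [-0.0421 -0.062   0.0006] turn -94.9
```

jog_arm(
  deltas=[
    [[0,0,0],8,0],
    [[0,0,0],16,0],
    [[0,0,0],16,0],
  ],
  newtons=25,
)

```text
time: 32.2
tool_pos: [0.4541, 0.1817, 0.0975]
eef_rot: [0.929, -0.371, 0.004, -0.01]
force: [-0.2, 1.7, 0.3]
gripper_width: 0.368
```

Run:
```python
from h import *
go((.446,.2562,.098,67))
```

```text
t 32.2 p [0.4541 0.1817 0.0975] psi -43.53 tilt 1.27 q6 140.5 g 0.368 F [-0.2  1.7  0.3] M [0.27 0.1  0.15]
delta [-0.0572 -0.0484  0.0006] turn -110.5
```

jog_arm(
  deltas=[
    [[0,0,0],0,0.7],
    [[0,0,0],0,0.7],
    [[0,0,0],0,0.7],
    [[0,0,-0.05],0,0.7],
    [[0,0,-0.1],0,0.7],
    [[0,0,-0.14],0,0.7],
    [[0,0,-0.14],0,0.7],
  ],
)

```text
time: 33.08
tool_pos: [0.4529, 0.1795, 0.2401]
eef_rot: [0.929, -0.37, 0.007, -0.012]
force: [1.2, 0.1, -0.5]
gripper_width: 0.699
```

Run:
```python
from h import *
go((.3,-.25,.24,-43))
```

```text
t 33.08 p [0.4529 0.1795 0.2401] psi -43.49 tilt 1.54 q6 140.6 g 0.699 F [ 1.2  0.1 -0.5] M [ 0.09 -0.04  0.02]
delta [ 0.1846  0.4167 -0.0104] turn -0.5
```

jog_arm(
  deltas=[
    [[0.185,0.417,0],0,0.7],
    [[0.185,0.417,0],0,0.7],
    [[0.185,0.417,0],0,0.7],
    [[0.185,0.417,0],0,0.7],
    [[0.185,0.417,0],0,0.7],
    [[0.185,0.417,0],0,0.7],
    [[0.185,0.417,0],0,0.7],
    [[0.185,0.417,0],0,0.7],
    [[0.185,0.417,0],0,0.7],
  ],
)

```text
time: 34.2
tool_pos: [0.2997, -0.2508, 0.2285]
eef_rot: [0.928, -0.371, 0.006, -0.012]
force: [-0.8, -0.2, 0.3]
gripper_width: 0.707
```

Run:
```python
from h import *
go((.51,.103,.2,7.3))
c=shot("top");crop(c,190,180,310,290,6.5,"pics/t20.png")
cv2.imwrite("pics/o20.png",ortho(c,.39,.51,.14,.31,.117,4500))
Q=cloud(c).reshape(-1,3)
sel=lambda x0,x1,y0,y1,z0,z1:Q[(Q[:,0]>x0)&(Q[:,0]<x1)&(Q[:,1]>y0)&(Q[:,1]<y1)&(Q[:,2]>z0)&(Q[:,2]<z1)]
for x,y in ((.4453,.2559),(.4548,.1815)):
    p=sel(x-.035,x+.035,y-.035,y+.035,.11,.13);print("cap",p.mean(0),cv2.minEnclosingCircle((p[:,:2]*1000).astype(np.float32)))
    p=sel(x-.035,x+.035,y-.035,y+.035,.085,.1);print(" sh",rect(p[:,:2]))
s=shot("side");crop(s,200,170,300,270,6,"pics/s20.png")
```

```text
t 34.2 p [ 0.2997 -0.2508  0.2285] psi -43.61 tilt 1.57 q6 74.8 g 0.707 F [-0.8 -0.2  0.3] M [0.1  0.   0.05]
delta [-0.0918 -0.4003  0.0394] turn -50.9
cap [0.44462981 0.25464815 0.11745487] ((444.8957824707031, 255.7042694091797), 17.531579971313477)
 sh ((445.2279968261719, 255.23936462402344), (43.99598693847656, 44.1584358215332), 86.66145324707031)
cap [0.4539166  0.18052198 0.11788755] ((454.26422119140625, 180.4811248779297), 17.139196395874023)
 sh ((454.51995849609375, 180.93121337890625), (44.43893051147461, 44.063167572021484), 86.79515075683594)
```

View pics/t20.png

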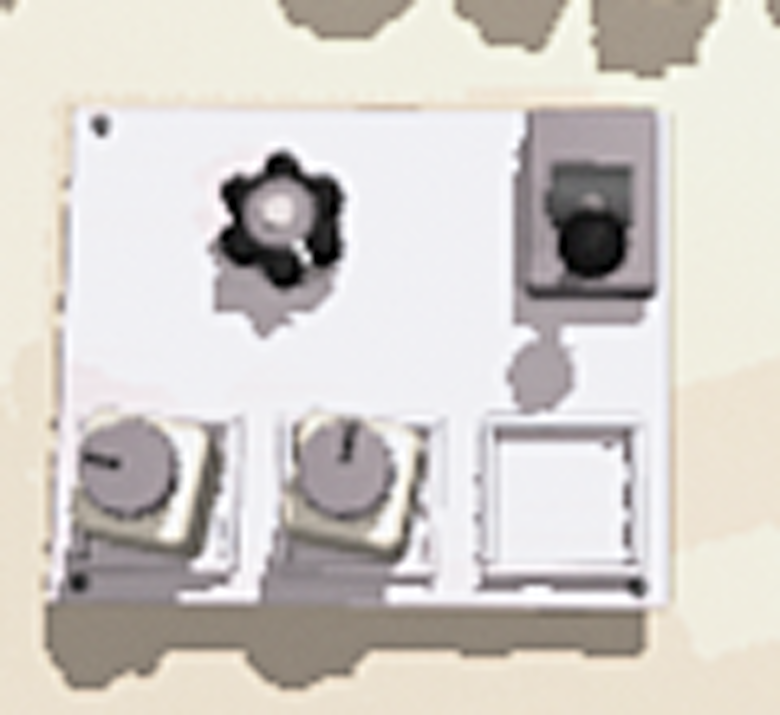

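View pics/o20.png

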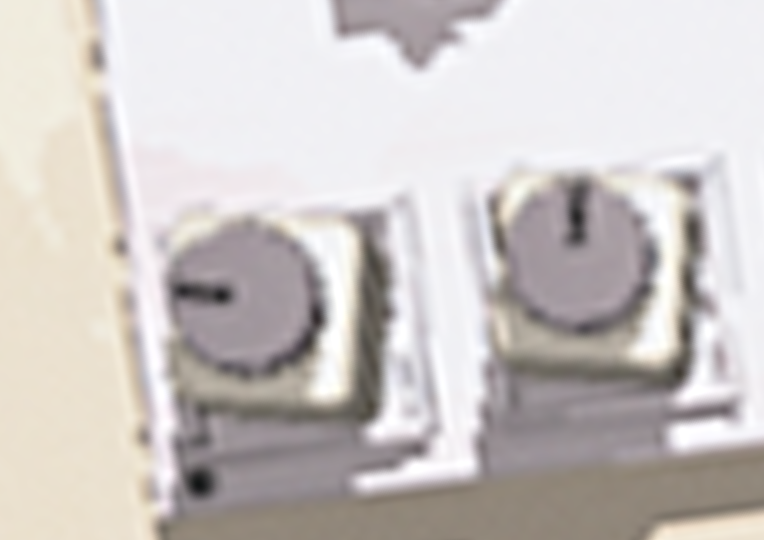

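View pics/s20.png

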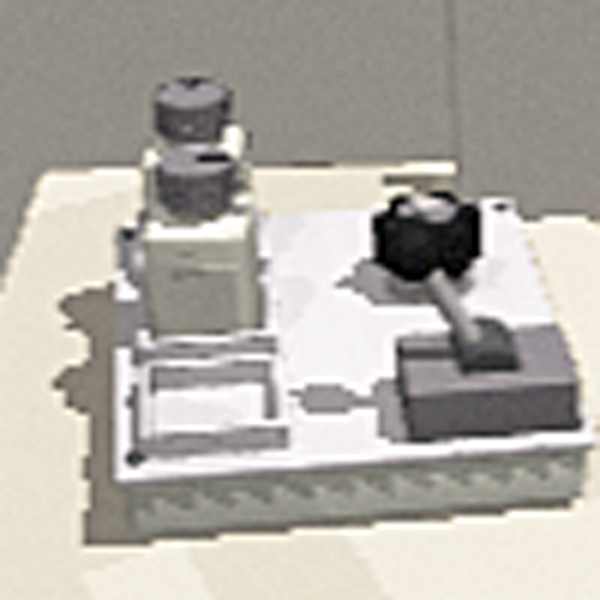

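jog_arm(
  deltas=[
    [[-0.092,-0.4,0],-51,0],
    [[-0.092,-0.4,0],-51,0],
    [[-0.092,-0.4,0],-51,0],
    [[-0.092,-0.4,0],-51,0],
    [[-0.092,-0.4,0],-51,0],
    [[-0.092,-0.4,0],-51,0],
    [[-0.092,-0.4,0],-51,0],
    [[-0.092,-0.4,0.02],-51,0],
    [[-0.092,-0.4,0.04],-51,0],
    [[-0.092,-0.4,0.04],-51,0],
  ],
)

```text
time: 35.55
tool_pos: [0.5081, 0.1064, 0.1986]
eef_rot: [0.998, 0.067, 0.009, -0.009]
force: [0.5, 1.0, 0.6]
gripper_width: 0.005
```

Run:
```python
from h import *
go((.51,.103,.098,7.3))
```

```text
t 35.55 p [0.5081 0.1064 0.1986] psi 7.67 tilt 1.45 q6 80.2 g 0.005 F [0.5 1.  0.6] M [0.01 0.06 0.05]
delta [-0.0005  0.0052  0.1006] turn 0.4
```

jog_arm(
  deltas=[
    [[-0.004,0.004,0.05],0,0],
    [[-0.004,0.004,0.1],0,0],
    [[-0.004,0.004,0.1],0,0],
    [[0.015,0.004,0.1],0,0],
    [[0.03,0.004,0.1],0,0],
    [[0.042,0.004,0.1],0,0],
    [[0.042,0.004,0.1],0,0],
  ],
)

```text
time: 36.42
tool_pos: [0.5529, 0.1101, 0.1008]
eef_rot: [0.998, 0.067, 0.01, -0.009]
force: [-0.2, 0.4, -0.0]
gripper_width: 0.008
```

Run:
```python
from h import *
go((.5094+.992*.063+.127*.085,.1885+.127*.063-.992*.085,.1,7.3))
s=shot("side");crop(s,220,150,320,250,6,"pics/s22.png")
```

```text
t 36.42 p [0.5529 0.1101 0.1008] psi 7.69 tilt 1.55 q6 80.5 g 0.008 F [-0.2  0.4 -0. ] M [-0.01 -0.02  0.06]
delta [0.0298 0.0019 0.0014] turn 0.4
```

View pics/s22.png

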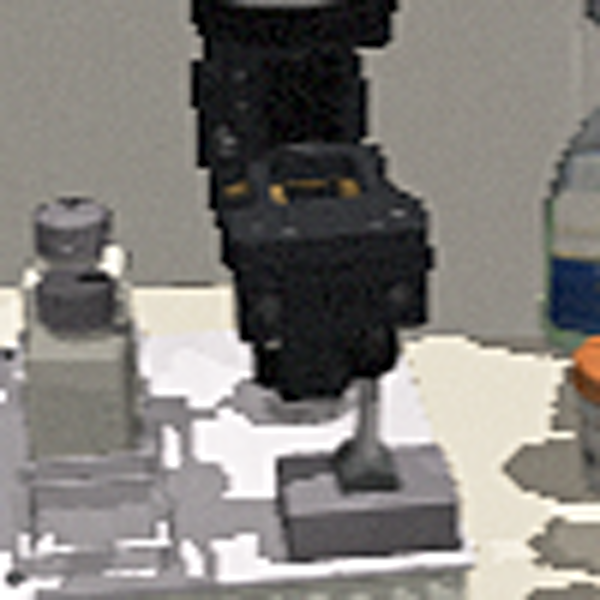

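Lever is about upright, pushed by the fingers. Continue to the back.

jog_arm(
  deltas=[
    [[0.012,0.001,0],0,0],
    [[0.023,0.001,0],0,0],
    [[0.031,0.001,0],0,0],
    [[0.034,0.001,0],0,0],
    [[0.034,0.001,0],0,0],
  ],
)

```text
time: 37.1
tool_pos: [0.5814, 0.113, 0.1005]
eef_rot: [0.998, 0.067, 0.003, -0.008]
force: [-25.1, -6.9, 13.6]
gripper_width: 0.004
```

Run:
```python
from h import *
go((.51,.103,.1,7.3))
s=shot("side");crop(s,220,150,320,250,6,"pics/s23.png")
```

```text
t 37.1 p [0.5814 0.113  0.1005] psi 7.73 tilt 1.0 q6 81.0 g 0.004 F [-25.1  -6.9  13.6] M [-0.94  3.78  0.05]
delta [-0.0721  0.0003 -0.    ] turn 0.4
```

View pics/s23.png

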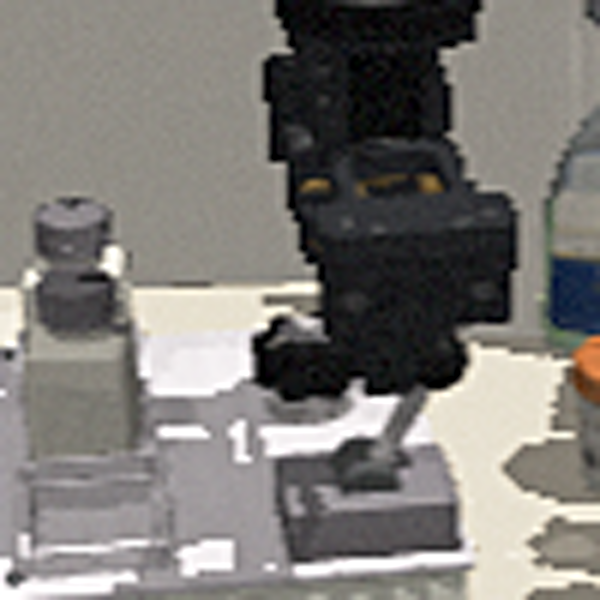

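At the stop (25 N resistance). Back off and rise clear, then check all.

jog_arm(
  deltas=[
    [[-0.02,0,0],0,0],
    [[-0.035,0,-0.03],0,0],
    [[-0.035,0,-0.09],0,0],
    [[-0.035,0,-0.13],0,0],
    [[-0.09,0.06,-0.13],0,0],
    [[-0.14,0.11,-0.13],0,0],
    [[-0.18,0.16,-0.13],0,0],
    [[-0.22,0.21,-0.13],0,0],
    [[-0.24,0.26,-0.13],0,0],
    [[-0.24,0.31,-0.13],0,0],
    [[-0.24,0.36,-0.13],0,0],
    [[-0.24,0.36,-0.13],0,0],
  ],
)

```text
time: 38.65
tool_pos: [0.3916, -0.2818, 0.2225]
eef_rot: [0.998, 0.065, 0.003, -0.008]
force: [0.6, 1.0, -1.1]
gripper_width: 0.005
```

Run:
```python
from h import *
go()
c=shot("top");crop(c,190,140,410,310,3.6,"pics/t30.png")
s=shot("side");crop(s,180,180,380,330,4,"pics/s30.png")
Q=cloud(c).reshape(-1,3)
sel=lambda x0,x1,y0,y1,z0,z1:Q[(Q[:,0]>x0)&(Q[:,0]<x1)&(Q[:,1]>y0)&(Q[:,1]<y1)&(Q[:,2]>z0)&(Q[:,2]<z1)]
p=sel(.5,.66,.05,.15,.095,.15);print("ball",p.mean(0),len(p),"full-back tip expected",(.6035,.115,.11))
for x,y in ((.4453,.2559),(.4548,.1815)):
    p=sel(x-.035,x+.035,y-.035,y+.035,.085,.1);print(" sh",rect(p[:,:2]))
p=sel(.37,.49,-.15,-.04,.045,.1);print("cup",cv2.minEnclosingCircle((p[:,:2]*1000).astype(np.float32)))
```

```text
t 38.65 p [ 0.3916 -0.2818  0.2225] psi 7.5 tilt 0.97 q6 32.0 g 0.005 F [ 0.6  1.  -1.1] M [ 0.04 -0.04 -0.01]
ball [0.60020765 0.1138334  0.11822545] 104 full-back tip expected (0.6035, 0.115, 0.11)
 sh ((445.1519775390625, 254.99038696289062), (44.114906311035156, 44.055885314941406), 86.49604034423828)
 sh ((454.78204345703125, 180.8796844482422), (44.52552032470703, 44.632076263427734), 87.5476303100586)
cup ((427.6578674316406, -92.60557556152344), 30.10504722595215)
```

View pics/t30.png

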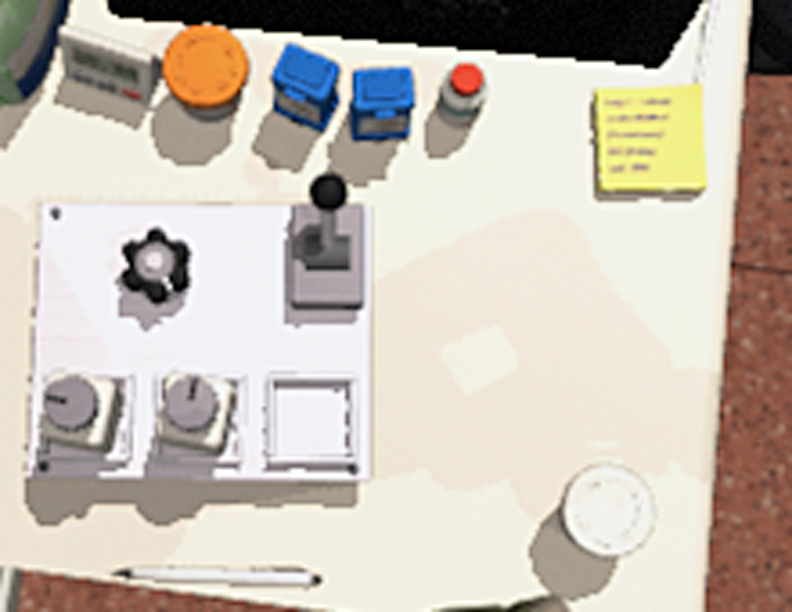

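View pics/s30.png

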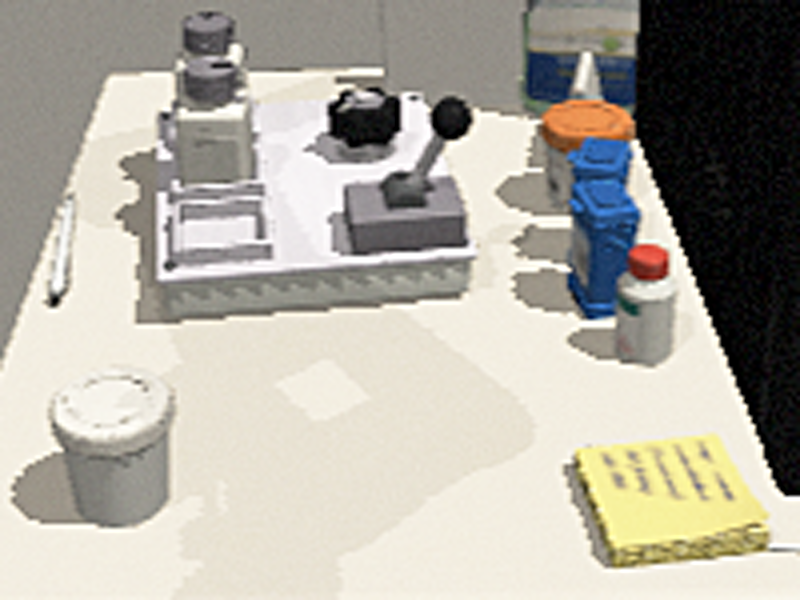

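Every target state shows in the pictures: the knob is down at its stop, both bottles are in nests with the cap marks square to their faces, the lever is back, and the cup and reagent bottle have not moved.

Run:
```python
from rig import ticket
print(ticket.hand_in())
```

```text
the job is handed in; nothing more can be done
None
```

The job is done and handed in at about 39 s; no verdict came back.

- **Knob:** I turned it back about 106° and let go, and it dropped 8–9 mm by depth. I then screwed it forward about 234° to its stop (0.9 N m resistance). In the last picture its lobes sit where 2.6 rad would put them.
- **Bottles:** Only two square bottles were present. They stand upright in nests 1 and 2, each about 1 mm from the nest centre by the camera.
- **Caps:** Both were turned until the fingers slipped at the stop. Each cap mark now points squarely at a bottle face, matching the tight position worked out from the starting marks. I did not see the ribs themselves in the last picture.
- **Lever:** It was pushed back to its stop. The ball is within about 3 mm in plan of its fully back position.
- **Bystanders:** The cup moved less than 1 mm by measurement. For the small round bottle I only have the pictures, which show it unmoved. The robot is clear of everything.

**Irregularities:**
- The second bottle tilted about 6° in the grip and caught on the nest wall (14 N). I shifted it 2 mm, after which it went in freely and stood upright.
- During the backward turn of the knob the wrist saw 29 N, because the grip was a few millimetres off its axis.

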